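# Take off the hold-down and hold the vent cap over its cells

### The arm

A 6-joint arm with a two-finger parallel gripper is mounted at the origin on the work surface. World frame = base frame: x ahead of the robot, y to its left, z up, the work surface at z = 0. Lengths are in mm, angles in degrees, forces in N, time in s.
With the tool pointing down it reaches from about 350 to 775 mm from the base axis. Payload 5.5 kg.
Tool frame: the origin (TCP) lies between the finger pads; the fingertips stand 25 mm ahead of it and the grasp point (between the pads) lies 6 mm ahead of it; z points along the fingers, y is the line along which they close (so a half turn about z gives the same grasp; the last joint's range is limited). The gripper opens to 85 mm and grips with 20 to 120 N. Pads are 22 mm wide; open, the fingers measure 114 mm over their backs; the gripper's body (76 mm by 85 mm) begins 54 mm behind the grasp point. The pads swing forward as they close: fully open they stand 13 mm farther back than shut.
Start: joints at [-76.123, 17.945, 2.641, 74.691, 0, 82.002], TCP at [214.239, -533.642, 231.823] pointing down, gripper open.
Joint ranges: [-158.12, 158.12], [-49.38, 96.58], [-58.88, 72.47], [-126.05, 133.96], [-84.25, 85.87], [-180, 180]. Speed limits (degrees/s): [147.25, 147.25, 180, 180, 180, 180].

### API

Orientations are given as [roll, pitch, yaw] about the fixed x, y, z axes, in that order (R = Rz(yaw) Ry(pitch) Rx(roll)).
In Python, from cell import ctrl, cams, order gives the robot as it stands.
- The arm moves only by the shell command python3 -m jog 'ROWS' [FORCE]. ROWS is JSON, a list of rows, each a list of 3 entries, a list of its own where there are three numbers: the shift along the tool's x, y, z in m, then the turn about the tool's z in rad, then the gripper's target within -1 to 1 (fully open at 1, half-way at 0, shut at -1). In form: [[[x, y, z], twist, jaw], ...]. A call has 1 to 8 rows; each row shifts and turns the commanded pose from where the row before left it, along the tool's axes as they then stand; what a row does not reach is not made up. A row lasts 1/8 s, in which the tool goes at most 62.5 mm and 10.7 degrees, less where a joint would pass 70% of its speed; a pose out of reach is approached as far as the arm can. A call with a gripper value outside its range is refused whole. The fingers move at their own pace and stop on an object; FORCE is the grip in N (left out, the last holds). Time passes only in rows, so rows that do not move let the fingers close. It gives the time, the measured TCP pose, the force, the opening and the grip force at its end, in the units of the state.
- ctrl.state(): the state, without advancing time (a new reading comes with each control period).
- cams.capture(name): name is "scene" or "top" or "wrist"; returns a dict with "frame" (384x512x3 uint8, red, green, blue), "camera_matrix" (3x3 intrinsics, pixels), "xyz" and "attitude" of the camera in the world. Camera axes: x right, y down, z forward; pixel columns grow to the right and rows downward; lengths in mm; the calibration is good to about 2 mm. A picture is of the moment at which its call begins. There is no depth.
- order.close_job(): hands the job in; it is judged then, once.
Trained networks look in the newest picture that a camera, given by its name, has taken for a name from the list of things; names that differ only in an ending like _2 or _b are one class to them, and where a whole thing is asked for, a point or a joint stands for the part that bears it (a point fixed in the world has none). Each returns a list of dicts, best first, with "conf" (0 to 1); they miss things now and then, are a little off and sometimes report something else, mostly with a low value. They report only what shows in the picture. A call takes as long as a camera call. They do not tell look-alikes from the thing itself.
- cams.search_frame(camera, name): "bbox" ([left, top, right, bottom] in pixels, round what is visible of it).
- cams.place_of(camera, name): "point" ([column, row] in pixels: a listed point, or the origin of a listed thing).
The state is a dict: "time_s": time; "joints": joint angles; "qd": joint speeds; "joint_efforts": joint torques, N m; "ee_pos": TCP position; "tool_rot": TCP orientation; "force": force on the tool from outside, world axes, zero at the start; "ft_torque": the same for the moment, N m; "finger_gap": opening from 0.0 (shut) to 1.0 (fully open); "grip_force": force on a finger pad.
Only numpy, scipy, OpenCV 4.12 (cv2) and the standard library are available. Lean on these libraries where they do the work, as an engineer would, in place of code of your own. Each camera call takes 0.05 s, during which the arm holds its last target. There are 200 camera calls.

### The job

Open this battery for a look inside: the wing nuts are already off, so lift the blue hold-down bracket off its two rods, stand it on its feet lengthwise along the free half of the rubber mat (the half without the dish) and let go of it. Then pull the white three-cell vent cap straight up out of the battery by its grip fin, keeping it level all the while, and hold it still, level and plugs down, about a hand's width (8 to 10 cm) above its own cells so that the drips fall back in; finish while holding it there. Leave everything else on the bench where it stands.

Things in the scene. Friction and masses are not known exactly. Their poses are not given: they have to be found in the camera images.
- cells (a point): Top of the battery lid at the mouth of the middle cell, in the lid's centre. Maroon moulded battery, lid 174 (x) x 220 mm (y), lid top 170 mm above the bench, z up. Three round cell openings, 23 mm, at y = -66, 0, 66 mm. Two lead posts, 20 mm thick, rise 18 mm at x = 62, y = -86 and 86 mm.
- bracket_bar (a point): Centre of the top bar of the hold-down bracket: square tube 20 x 20 mm, 144 mm long along x, z up, to be gripped across y. The bracket bridges the battery's width over the middle of the vent cap; the bar's underside (10 mm below this point) is 14 mm above the cap's fin. The feet's underside is 60 mm below this point.
- cap_grip (a point): Point in the grip fin of the white vent cap, 11 mm below the fin's top, z up. The fin stands on the cap's middle: 14 mm thick along x, 60 mm long along y, free for 22 mm above the middle disc, whose top is 11 mm below this point. Seated, this point is 25 mm above the lid.
- mat_top (a point): Centre of the top of a black rubber mat fixed flat on the bench, 360 mm along x, 220 mm along y, 4 mm thick. A small dish stands on its +y half (dish centre 65 to 75 mm from this point in y); the -y half is free.
- bracket: The loose blue steel bracket (top-hat bridge); origin between the undersides of its feet, 60 mm below bracket_bar. Legs 20 x 20 mm at x = -62 and 62 mm; flat feet 6 mm thick, 32 mm wide, out to x = -119 and 119 mm, each with a 15 mm hole at x = -102 or 102 mm over a rod. 0.3 to 0.65 kg. Nothing fastens it: its feet clear the rods once raised 30 mm.
- cap: The loose vent cap, 0.08 to 0.17 kg: three discs (40 mm across, 14 mm thick) 66 mm apart along y on a web, under each a plug 20 mm thick, 16 mm long, that sits loosely in a cell opening. Origin in the middle between the plug ends, 41 mm below cap_grip.
- battery: The battery in its low blue steel tray (252 x 244 mm, 30 mm high), fixed; origin on the bench under cells, same axes. Two upright hold-down rods, 8 mm thick, stand beside its long faces at x = -102 and 102 mm, y = 0, and end 28 mm above the lid.
- mat: The rubber mat, origin on the bench under mat_top.
- table: The bench top.
- dish: Bystander: small steel dish, 72 mm across, 22 mm high, on the mat.
- wingnut0: Bystander: brass wing nut in the dish.
- wingnut1: Bystander: brass wing nut in the dish.
- spanner: Bystander: steel spanner 150 mm long, lying on the bench between battery and mat.
- post_brush: Bystander: post cleaning brush, a cylinder 42 mm thick and 85 mm high.
- grease_jar: Bystander: jar 60 mm thick and 55 mm high, near the robot.
- water_bottle: Bystander: clear bottle 72 mm thick and 190 mm high, at the back.
- meter: Bystander: black multimeter 85 x 170 mm, 36 mm high, lying at the left of the bench.
- funnel: Bystander: grey funnel, 100 mm across and 105 mm high, mouth down, at the right of the bench.
Mind the look-alikes: they are no part of the job. Of the things shaped like the cap, the white one is meant.

How it is judged:
By the outcome, as a careful person would: the job done as asked, in the order asked, and still so for the second after the job is handed in, while the arm keeps its last pose, push and grip.
It also fails if it takes over 64 s, if anything falls off the work surface, if the arm or the gripper's body presses on something with over 40 N, if the wrist force passes 120 N, or if a joint passes its speed limit or range.

## Working session

There is one attempt and no reset: what is moved stays moved. The work goes in short steps, Python scripts to look and compute and a shell command to move; the robot and the scene stay as the last step left them, time stands still between calls to the robot, and variables do not carry over. Pictures are saved under pics/ and viewed, at most 10 in all, crops included, and the job is handed in when it is done.

```bash
mkdir -p pics; ls; cat > h.py <<'E'
import numpy as np, cv2
from scipy.spatial.transform import Rotation as R
from cell import ctrl,cams,order
def ray(c,p):
    K=np.array(c["camera_matrix"]);a=c["attitude"]
    d=R.from_euler('xyz',a,degrees=True).as_matrix()@np.linalg.solve(K,[p[0],p[1],1]);return np.array(c["xyz"]),d
def onz(c,p,z):
    o,d=ray(c,p);return o+d*(z-o[2])/d[2]
def proj(c,X):
    q=R.from_euler('xyz',c["attitude"],degrees=True).as_matrix().T@(np.array(X)-c["xyz"]);q=np.array(c["camera_matrix"])@q;return q[:2]/q[2]
def tri(l):
    A=0;b=0
    for o,d in l:
        d=d/np.linalg.norm(d);P=np.eye(3)-np.outer(d,d);A=A+P;b=b+P@o
    return np.linalg.solve(A,b)
def save(c,n,crop=None,s=1):
    f=c["frame"][:,:,::-1]
    if crop: f=f[crop[1]:crop[3],crop[0]:crop[2]]
    cv2.imwrite("pics/"+n,cv2.resize(f,None,fx=s,fy=s,interpolation=cv2.INTER_CUBIC))
E
python3 - <<'E'
from h import *
C={n:cams.capture(n) for n in("scene","top")}
print({n:(C[n]["xyz"],C[n]["attitude"]) for n in C})
for n in C: save(C[n],n+"1.png",s=1.5)
for k in("cells","bracket_bar","cap_grip","mat_top","bracket","cap","battery","dish"):
    for n in C: print(k,n,[(np.round(r["point"]).tolist(),round(r["conf"],2)) for r in cams.place_of(n,k)])
E
```

```text
pics
{'scene': (array([1158.94795467, -971.38006406, 1266.27585242]), array([-133.28590569,   -1.01276307,   32.91770834])), 'top': (array([ 252.86071953,    4.34645922, 1698.19982439]), array([-169.67125513,   -0.44206905,  -91.15402411]))}
cells scene [([202.0, 226.0], 0.77), ([218.0, 208.0], 0.24)]
cells top [([314.0, 197.0], 0.64)]
bracket_bar scene [([200.0, 213.0], 0.82)]
bracket_bar top [([313.0, 193.0], 0.89)]
cap_grip scene [([211.0, 322.0], 0.97), ([205.0, 221.0], 0.81), ([131.0, 272.0], 0.76), ([266.0, 278.0], 0.75), ([149.0, 230.0], 0.69)]
cap_grip top [([302.0, 128.0], 0.88), ([370.0, 147.0], 0.83), ([376.0, 254.0], 0.78), ([157.0, 225.0], 0.71), ([313.0, 194.0], 0.55), ([321.0, 274.0], 0.55)]
mat_top scene [([266.0, 182.0], 0.94), ([206.0, 220.0], 0.48)]
mat_top top [([177.0, 217.0], 0.71), ([172.0, 215.0], 0.33)]
bracket scene [([204.0, 227.0], 0.7)]
bracket top [([312.0, 199.0], 0.83)]
cap scene [([265.0, 288.0], 0.89), ([204.0, 232.0], 0.85), ([148.0, 236.0], 0.76), ([131.0, 273.0], 0.74), ([208.0, 334.0], 0.73)]
cap top [([312.0, 197.0], 0.97), ([375.0, 249.0], 0.75), ([370.0, 150.0], 0.64), ([302.0, 133.0], 0.54), ([323.0, 276.0], 0.53)]
battery scene [([207.0, 254.0], 0.97), ([206.0, 228.0], 0.68)]
battery top []
dish scene [([264.0, 174.0], 0.54)]
dish top [([156.0, 223.0], 0.65)]
```

View pics/scene1.png

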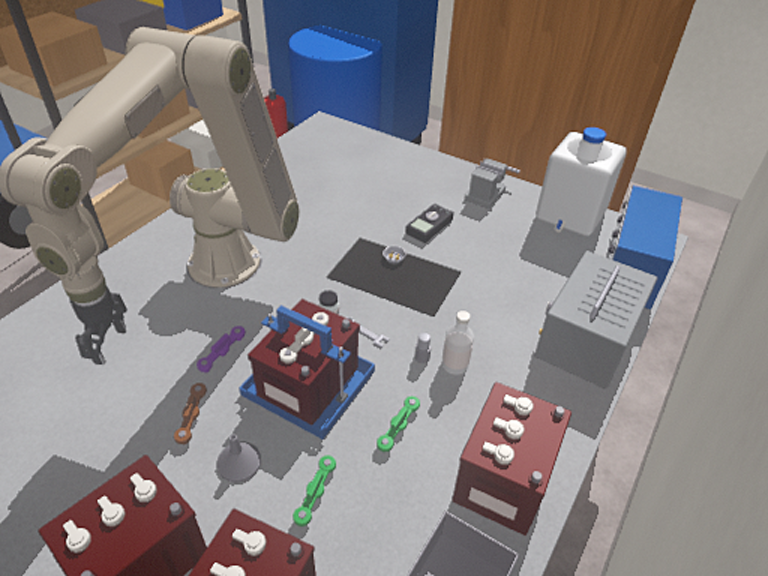

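View pics/top1.png

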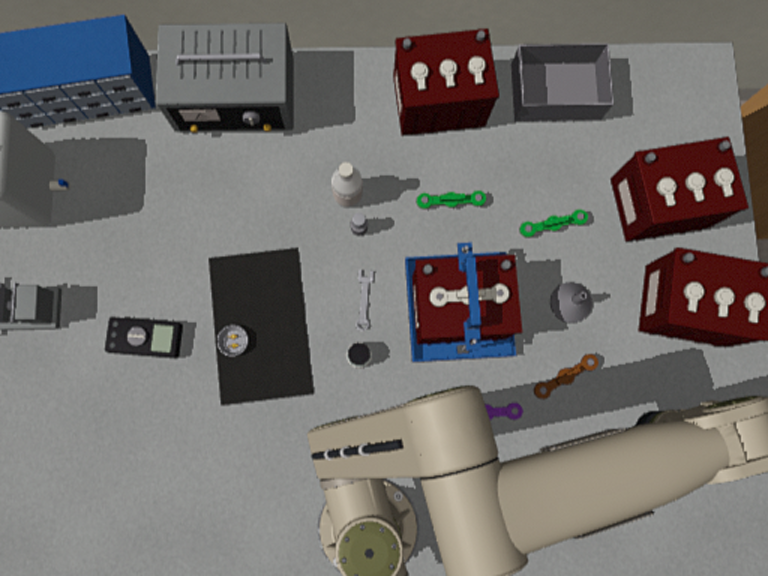

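The scene shows the battery at the centre of its blue tray, around scene (300,345)/1.5, with the bracket over the white cap. The mat's dish is on its left (+y) half, at top (233,340)/1.5.

Cap candidates in the top picture:
- white (313,194), in the battery under the bracket
- green (302,133) and (370,148)
- orange-brown (376,252)
- purple (321,275)

The white one fits the description. I'll confirm it in a crop.

```bash
python3 - <<'E'
from h import *
c=cams.capture("top");save(c,"crop.png",(260,150,360,250),6)
s=cams.capture("scene")
def both(k,a,b): 
    (o,d),(o2,d2)=ray(c,a),ray(s,b); print(k,tri([(o,d),(o2,d2)]).round())
both("bar",(313,193),(200,213));both("grip",(313,194),(205,221))
for z,p in((170,(314,197)),(235,(313,193)),(195,(313,194))): print(z,onz(c,p,z).round())
for p,z in(((205,221),195),((200,213),240),((202,226),170)): print("s",onz(s,p,z).round())
f=c["frame"].astype(int);m=((f.max(2)<60)).astype(np.uint8);m[:, :130]=0;m[:,220:]=0;m[:160]=0;m[275:]=0
m=cv2.morphologyEx(m,cv2.MORPH_CLOSE,np.ones((3,3)))
P=np.argwhere(m)[:,::-1];W=np.array([onz(c,p,4)[:2] for p in P],np.float32);r=cv2.minAreaRect(W);print("mat",r,len(P))
print("dish",onz(c,(156,223),4).round())
print("top grip from scene mat",onz(s,(266,182),4).round())
E
```

```text
bar [ 502. -226.  232.]
grip [ 511. -226.  195.]
170 [ 504. -234.  170.]
235 [ 506. -221.  235.]
195 [ 510. -227.  195.]
s [ 513. -224.  195.]
s [ 503. -236.  240.]
s [ 504. -232.  170.]
mat ((471.32464599609375, 251.288330078125), (354.549560546875, 217.95811462402344), 5.802804946899414) 5565
dish [448. 312.   4.]
top grip from scene mat [483. 261.   4.]
```

View pics/crop.png

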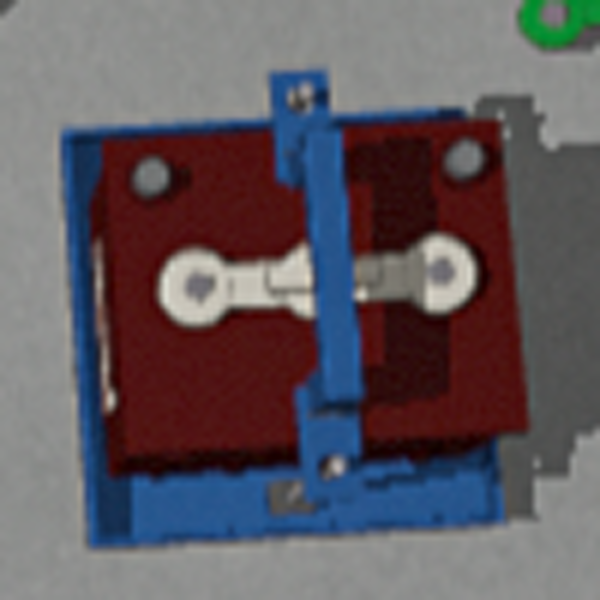

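The crop shows the white cap in the battery: discs at crop (200,287) and (443,270), fin under the bar near (290,275). The rod tips through the bracket feet are at crop (302,97) and (335,463).

```bash
cat >> h.py <<'E'
def st():
    s=ctrl.state();return s,np.array(s["ee_pos"]),R.from_euler('xyz',s["tool_rot"],degrees=True).as_matrix()
def go(target,closedir=None):
    "target TCP world mm -> shift in tool axes (m) and twist (rad) with tool y along yaw closedir (deg)"
    s,p,M=st();print("t",s["time_s"],"tcp",p.round(1),"rot",np.round(s["tool_rot"],2),"j6",round(s["joints"][5],1),"F",np.round(s["force"],1))
    print("shift m (before twist)",(M.T@(np.array(target)-p)/1000).round(4))
    if closedir is not None:
        a=np.radians(closedir);d=M.T@[np.cos(a),np.sin(a),0];t=np.arctan2(-d[0],d[1]);t=(t+np.pi/2)%np.pi-np.pi/2;print("twist",t.round(4),"or",(t-np.sign(t)*np.pi).round(4))
E
python3 - <<'E'
from h import *
c=cams.capture("top")
px=lambda a,b:(260+a/6-.4,150+b/6-.4)
A=onz(c,px(302,97),198);B=onz(c,px(335,463),198);print("rods",A,B,(A+B)/2,np.degrees(np.arctan2(*(A-B)[[1,0]])))
D=onz(c,px(152,177),188);E=onz(c,px(465,158),188);print("posts",D,E,np.degrees(np.arctan2(*(E-D)[[1,0]]))+90)
D=onz(c,px(197,287),190);E=onz(c,px(445,270),190);print("discs",(D+E)/2,np.degrees(np.arctan2(*(E-D)[[1,0]]))+90)
for p in((140,171),(199,166),(209,262),(147,269)): print(onz(c,p,4).round())
print(ctrl.state()["tool_rot"]);go([505,-226,330],93)
E
```

```text
rods [ 602.99338984 -221.11201319  198.        ] [ 403.47691871 -229.8283173   198.        ] [ 503.23515428 -225.47016525  198.        ] 2.5014981536326224
posts [ 562.20609938 -138.98530324  188.        ] [ 569.60599983 -310.02486598  188.        ] 2.47731470699145
discs [ 504.19535438 -228.19473228  190.        ] 2.8859869479306326
[640. 374.   4.]
[655. 158.   4.]
[305. 123.   4.]
[285. 342.   4.]
[1.79995058e+02 1.16061564e-03 2.18751792e+01]
t 1.05 tcp [ 214.2 -533.6  231.8] rot [180.     0.    21.88] j6 82.0 F [-0.7  0.3  0.2]
shift m (before twist) [ 0.3844 -0.1772 -0.0982]
twist 0.3294 or -2.8122
```

```bash
python3 -m jog '[[[0,0,-0.05],0,1],[[0,0,-0.05],0,1],[[0.05,-0.023,0],0,1],[[0.05,-0.023,0],0,1],[[0.05,-0.023,0],0,1],[[0.05,-0.023,0],0,1],[[0.05,-0.023,0],0,1],[[0.05,-0.023,0],0,1]]' 40; python3 -m jog '[[[0.05,-0.023,0],0,1],[[0.034,-0.016,0],0,1],[[0,0,0],0.165,1],[[0,0,0],0.165,1],[[0,0,0],0,1]]'
python3 - <<'E'
from h import *
go([504,-226,239],92.6)
w=cams.capture("wrist");save(w,"w1.png",s=1.5);print(w["xyz"],w["attitude"])
for k in("bracket_bar","cap_grip"): print(k,[(np.round(r["point"]).tolist(),round(r["conf"],2)) for r in cams.place_of("wrist",k)])
for X in((504,-226,230),(603,-221,198),(403.5,-230,198)):print(proj(w,X))
E
```

```text
time_s: 2.05
ee_pos: [442.2, -292.4, 332.0]
tool_rot: [180.0, -0.0, 21.9]
force: [0.6, -0.3, -0.1]
finger_gap: 1.003
grip_force: 0.0
time_s: 2.68
ee_pos: [504.8, -226.1, 331.8]
tool_rot: [180.0, -0.0, 3.1]
force: [-0.5, -0.6, 0.0]
finger_gap: 1.002
grip_force: 0.0
t 2.675 tcp [ 504.8 -226.1  331.8] rot [179.99  -0.     3.09] j6 144.5 F [-0.5 -0.6  0. ]
shift m (before twist) [-0.0008 -0.0002  0.0928]
twist 0.0086 or -3.133
[ 585.8724409  -222.10416803  472.68455707] [ 1.61598527e+02 -1.82460928e-02 -8.68967681e+01]
bracket_bar [([255.0, 194.0], 0.84)]
cap_grip [([397.0, 266.0], 0.88), ([275.0, 305.0], 0.84), ([255.0, 183.0], 0.76)]
[251.3221936  194.72416437]
[251.74467445  70.51866981]
[250.07280924 276.05214643]
```

View pics/w1.png

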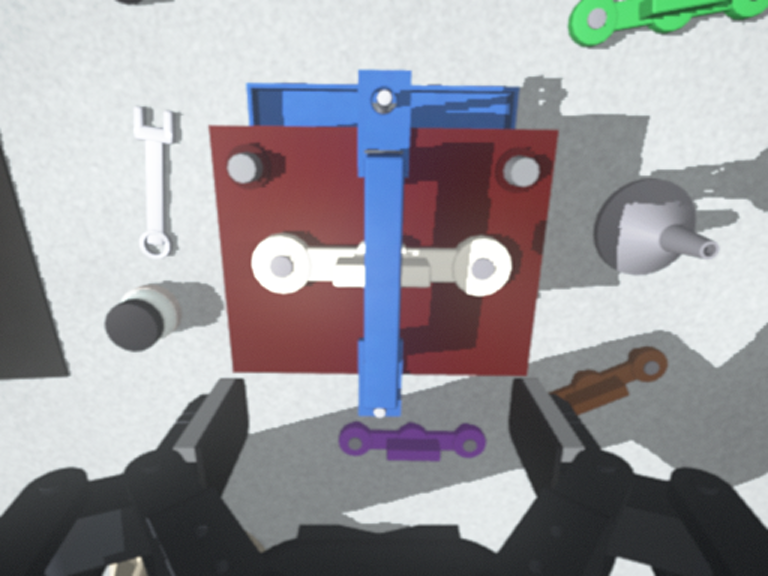

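The wrist view shows the bracket bar centred at about (384,285)/1.5 with the rods at (384,98) and (379,412), so the bar sits about 3 mm further to -y than I had it. Joint 6 would run out of range over the mat, so I'll grasp with a half turn instead.

```bash
python3 -m jog '[[[0,0,0],-0.184,1],[[0,0,0],-0.184,1],[[0,0,0],-0.184,1],[[0,0,0],-0.184,1],[[0,0,0],-0.184,1],[[0,0,0],-0.184,1],[[0,0,0],-0.184,1],[[0,0,0],-0.184,1]]' |tail -5; python3 -m jog '[[[0,0,0],-0.184,1],[[0,0,0],-0.184,1],[[0,0,0],-0.184,1],[[0,0,0],-0.184,1],[[0,0,0],-0.184,1],[[0,0,0],-0.184,1],[[0,0,0],-0.184,1],[[0,0,0],-0.184,1]]'|tail -5; python3 -m jog '[[[0,0,0],-0.184,1],[[0,0,0],0,1]]'|tail -5
python3 - <<'E'
from h import *
w=cams.capture("wrist");save(w,"w2.png",s=1.5)
D=[[tuple(np.round(r["point"],1)) for r in cams.place_of("wrist",k)][:2] for k in("bracket_bar",)];print(D)
f=w["frame"].astype(int);m=(f[:,:,2]>f[:,:,0]+50)
for q in D[0]: print(onz(w,q,230))
# bar side edges along rows near the bar
for X in((540,-227,240),(504,-227,240),(470,-227,240)):
    u=proj(w,X);r=int(u[1]);cols=np.where(m[r,int(u[0])-30:int(u[0])+30])[0]+int(u[0])-30
    if len(cols): print(X,onz(w,(cols.min()-.5,r),240).round(1),onz(w,(cols.max()+.5,r),240).round(1))
go([504,-228,239],92.6)
E
```

```text
ee_pos: [504.5, -226.6, 331.9]
tool_rot: [180.0, 0.0, 87.7]
force: [0.7, -0.1, 0.4]
finger_gap: 0.998
grip_force: 0.0
ee_pos: [504.5, -226.6, 331.9]
tool_rot: [-180.0, 0.0, 172.1]
force: [-0.2, 0.3, 0.9]
finger_gap: 0.997
grip_force: 0.0
ee_pos: [504.5, -226.5, 331.8]
tool_rot: [-180.0, 0.0, -177.9]
force: [-0.1, -0.2, 0.6]
finger_gap: 1.003
grip_force: 0.0
[[(np.float64(251.3), np.float64(194.8))]]
[ 505.56431952 -227.56958704  230.        ]
(540, -227, 240) [ 540.4 -238.8  240. ] [ 539.4 -214.3  240. ]
(504, -227, 240) [ 503.6 -238.   240. ] [ 502.9 -218.6  240. ]
(470, -227, 240) [ 470.1 -239.5  240. ] [ 469.3 -220.2  240. ]
t 5.175 tcp [ 504.6 -226.5  331.8] rot [-179.99    0.   -177.97] j6 -34.5 F [0.6 0.9 0.6]
shift m (before twist) [ 0.0006 -0.0015  0.0928]
twist -0.01 or 3.1316
```

```bash
python3 -m jog '[[[0,-0.0015,0.03],-0.01,1],[[0,0,0.03],0,1],[[0,0,0.02],0,1],[[0,0,0.013],0,1],[[0,0,0],0,-1],[[0,0,0],0,-1],[[0,0,0],0,-1],[[0,0,0],0,-1]]' 50; python3 -m jog '[[[0,0,0],0,-1],[[0,0,0],0,-1],[[0,0,-0.005],0,-1],[[0,0,-0.005],0,-1],[[0,0,-0.01],0,-1],[[0,0,-0.015],0,-1],[[0,0,-0.02],0,-1]]'
```

```text
time_s: 6.18
ee_pos: [505.1, -228.1, 239.8]
tool_rot: [-179.9, 0.1, -177.2]
force: [-0.4, 0.9, 3.0]
finger_gap: 0.183
grip_force: 48.8
time_s: 7.05
ee_pos: [504.6, -227.7, 294.7]
tool_rot: [180.0, -0.0, -177.2]
force: [0.5, -0.0, -3.7]
finger_gap: 0.178
grip_force: 48.9
```

```bash
python3 - <<'E'
from h import *
go([477,194,300],95.8)
w=cams.capture("wrist");save(w,"w3.png",s=1.2)
c=cams.capture("top");f=c["frame"].astype(int);m=(f.max(2)<60).astype(np.uint8);m[:, :130]=0;m[:,220:]=0;m[:160]=0;m[275:]=0
m=cv2.morphologyEx(m,cv2.MORPH_OPEN,np.ones((3,3)))
n,l,s,_=cv2.connectedComponentsWithStats(m);i=1+s[1:,4].argmax();P=np.argwhere(l==i)[:,::-1]
W=np.array([onz(c,p,4)[:2] for p in P],np.float32);print(cv2.minAreaRect(W),[[np.round(r["point"]).tolist(),round(r["conf"],2)] for r in cams.place_of("top","mat_top")])
E
```

```text
t 7.05 tcp [ 504.6 -227.7  294.7] rot [ 1.7999e+02 -2.0000e-02 -1.7724e+02] j6 -35.4 F [ 0.5 -0.  -3.7]
shift m (before twist) [ 0.0072  0.4226 -0.0052]
twist -0.0531 or 3.0885
((470.90997314453125, 251.22830200195312), (355.302490234375, 218.0013427734375), 5.855627536773682) [[[176.0, 214.0], 0.88], [[243.0, 199.0], 0.16]]
```

View pics/w3.png

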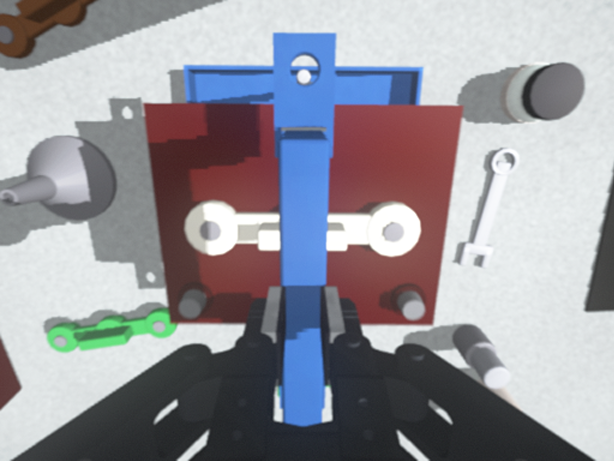

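The bracket is lifted and hanging level, with the hole clear of the rod at (304,70). The cap stayed in place. Next I'll carry the bracket to the mat.

```bash
python3 -m jog '[[[0,0.02,-0.008],0,-1],[[0.001,0.05,0],0,-1],[[0.001,0.06,0],0,-1],[[0.001,0.06,0],0,-1],[[0.001,0.06,0],0,-1],[[0.001,0.06,0],0,-1],[[0.001,0.06,0],0,-1],[[0.001,0.045,0],0,-1]]'; python3 -m jog '[[[0,0.0076,0],-0.053,-1],[[0,0,0],0,-1]]'
python3 - <<'E'
from h import *
go([477,194,80],95.8)
w=cams.capture("wrist");save(w,"w4.png",s=1.2)
f=w["frame"].astype(int)
a=np.radians(5.8)
for v in((180,110),(180,-110),(180,0),(-180,-110)): 
    X=np.array([471+v[0]*np.cos(a)-v[1]*np.sin(a),251+v[0]*np.sin(a)+v[1]*np.cos(a),4]);print(v,(proj(w,X)*1.2).round())
print([onz(w,r["point"],4).round() for r in cams.place_of("wrist","dish")])
E
```

```text
time_s: 8.2
ee_pos: [476.3, 189.5, 302.1]
tool_rot: [180.0, 0.0, -177.1]
force: [0.9, 0.0, 0.0]
finger_gap: 0.009
grip_force: 0.0
time_s: 8.45
ee_pos: [476.5, 195.4, 302.1]
tool_rot: [180.0, 0.0, -174.1]
force: [-0.8, -0.9, -0.7]
finger_gap: 0.0
grip_force: 0.0
t 8.45 tcp [476.5 195.4 302.1] rot [ 1.7999e+02  2.0000e-02 -1.7408e+02] j6 7.4 F [-0.8 -0.9 -0.7]
shift m (before twist) [-2.000e-04 -1.500e-03  2.221e-01]
twist 0.0022 or -3.1394
(180, 110) [424. 312.]
(180, -110) [263. 311.]
(180, 0) [343. 312.]
(-180, -110) [252.  11.]
[array([434., 314.,   4.])]
```

View pics/w4.png

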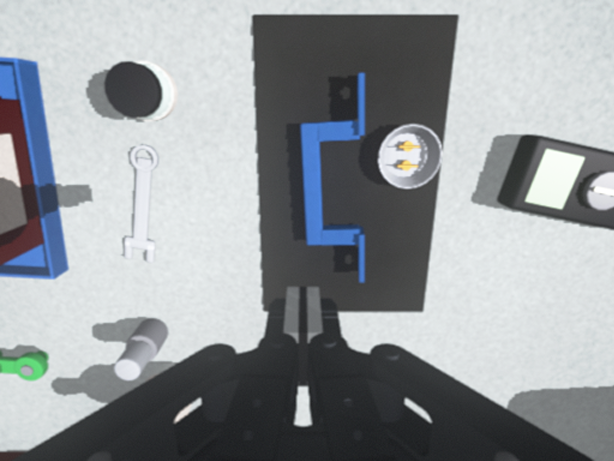

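The bracket slipped out during that fast carry; the deceleration rolled it out of the grip. It now lies on its side on the mat, with the bar at (312,183) and the feet standing on edge, soles toward the dish, at (362,100) and (362,258). The dish shows at (410,155) with both nuts in it. I'll measure how the bracket lies and check whether the dish moved.

```bash
python3 - <<'E'
from h import *
w=cams.capture("wrist");f=w["frame"].astype(int)
q=lambda a,b,z:onz(w,(a/1.2,b/1.2),z).round(1)
print("bar top face corners z24:",q(302,124,24),q(306,245,24),q(321,231,24),q(318,139,24))
print("foot top z36:",q(359,73,36),q(359,137,36),q(360,230,36),q(360,283,36),q(365,73,36),q(365,283,36))
print("dish rim z26",q(377,155,26),q(441,155,26),q(410,124,26),q(410,188,26))
c=cams.capture("top");save(c,"t5.png",(120,140,240,290),4)
print(cams.search_frame("top","dish"),[onz(c,r["point"],4) for r in cams.place_of("top","dish")])
E
python3 - <<'E'
import cv2
a=cv2.imread('pics/top1.png');a=cv2.resize(a[210:435,180:360],None,fx=8/3,fy=8/3)
b=cv2.imread('pics/t5.png');b=cv2.resize(b,(480,600))
cv2.imwrite('pics/cmp.png',cv2.resize(cv2.hconcat([cv2.resize(a,(480,600)),b]),(800,500)))
E
```

```text
bar top face corners z24: [410.7 186.3  24. ] [551.7 205.5  24. ] [531.9 221.6  24. ] [424.9 205.7  24. ]
foot top z36: [354.5 239.4  36. ] [417.5 249.   36. ] [522.2 265.9  36. ] [590.2 276.3  36. ] [353.9 245.6  36. ] [589.6 282.4  36. ]
dish rim z26 [435.5 273.6  26. ] [428.2 345.2  26. ] [398.8 304.   26. ] [468.8 317.8  26. ]
[] []
```

View pics/cmp.png

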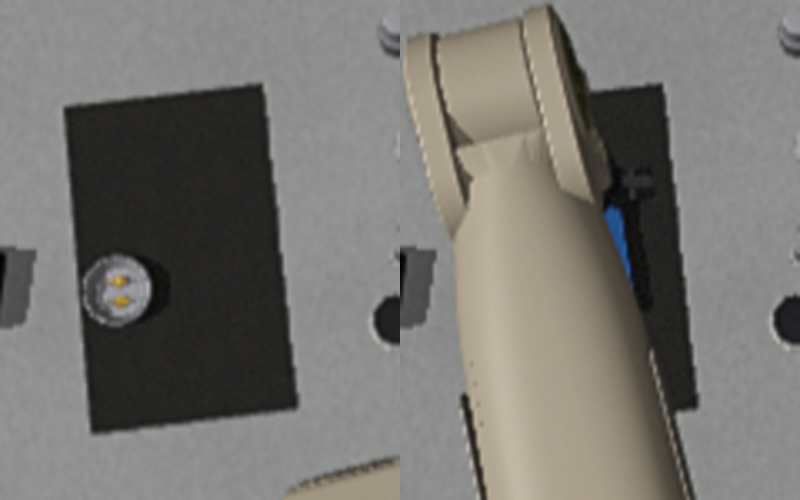

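The dish has not moved; its rim centre is at (118,290) in the left panel and matches the wrist measurement. My plan is to shift the bracket 45 mm away from the dish at low speed. Then I'll tip it upright by rolling one foot plate about its lower edge.

```bash
python3 - <<'E'
from h import *
go([480.5,205,32],98.9)
E
python3 -m jog '[[[-0.005,0.009,0.05],-0.053,0],[[0,0,0.06],0,0],[[0,0,0.06],0,0],[[0,0,0.04],0,0],[[0,0,0.03],0,0]]' 60
python3 - <<'E'
from h import *
go([480.5,205,32],98.9)
w=cams.capture("wrist");save(w,"w6.png",s=1.2)
E
```

```text
t 8.75 tcp [477.5 193.3 301.9] rot [-1.800e+02  1.000e-02 -1.743e+02] j6 7.4 F [ 0.3 -0.3 -0.1]
shift m (before twist) [-0.0041  0.0114  0.2699]
twist -0.0559 or 3.0857
time_s: 9.38
ee_pos: [480.6, 202.5, 59.8]
tool_rot: [-180.0, -0.1, -171.3]
force: [-0.1, -0.3, 0.6]
finger_gap: 0.497
grip_force: 0.0
t 9.375 tcp [480.6 202.5  59.8] rot [-1.7998e+02 -1.2000e-01 -1.7126e+02] j6 5.3 F [-0.1 -0.3  0.6]
shift m (before twist) [-0.0004  0.0025  0.0278]
twist -0.0028 or 3.1388
```

View pics/w6.png

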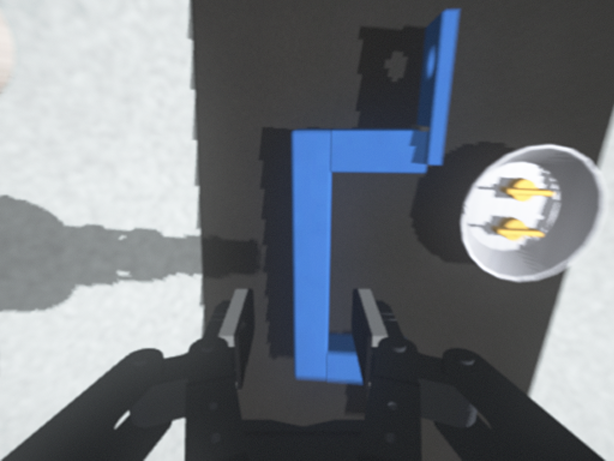

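```bash
python3 -m jog '[[[0,0.001,0.014],0,0],[[0,0,0.014],0,0],[[0,0,0],0,-1],[[0,0,0],0,-1],[[0,0,0],0,-1],[[0,0,0],0,-1],[[0,0,-0.004],0,-1],[[0,0,-0.004],0,-1]]' 70; python3 -m jog '[[[0,-0.004,0],0,-1],[[0,-0.007,0],0,-1],[[0,-0.008,0],0,-1],[[0,-0.008,0],0,-1],[[0,-0.008,0],0,-1],[[0,-0.007,0],0,-1],[[0,-0.004,0],0,-1],[[0,0,0.004],0,-1]]'; python3 -m jog '[[[0,0,0.004],0,-1],[[0,0,0],0,-1],[[0,0,0],0,-0.2],[[0,0,0],0,-0.2],[[0,0,-0.03],0,-0.2],[[0,0,-0.04],0,-0.2],[[0,0,-0.05],0,-0.2]]'
python3 - <<'E'
from h import *
w=cams.capture("wrist");save(w,"w7.png",s=1.2);f=w["frame"].astype(int)
m=((f[:,:,2]>f[:,:,0]+40)&(f[:,:,2]>80)).astype(np.uint8)
n,l,s,c=cv2.connectedComponentsWithStats(m)
for i in range(1,n):
    if s[i,4]>60: print(s[i])
i=1+s[1:,4].argmax();cn,_=cv2.findContours((l==i).astype(np.uint8),0,2);h=cv2.approxPolyDP(max(cn,key=len),3,True)[:,0]
for p in h: print(p,onz(w,p,24).round(1)[:2],onz(w,p,36).round(1)[:2])
E
```

```text
time_s: 10.42
ee_pos: [481.3, 204.4, 42.2]
tool_rot: [-180.0, 0.0, -171.2]
force: [0.9, 0.2, 1.3]
finger_gap: -0.003
grip_force: 0.0
time_s: 11.42
ee_pos: [488.8, 158.7, 37.9]
tool_rot: [-180.0, 0.0, -171.2]
force: [-0.1, 0.4, 0.3]
finger_gap: 0.004
grip_force: 0.0
time_s: 12.3
ee_pos: [487.5, 158.9, 154.3]
tool_rot: [-180.0, -0.1, -171.2]
force: [0.4, -0.4, 0.4]
finger_gap: 0.401
grip_force: 0.0
[ 291   38  105  259 8075]
[395  38] [348.8 253. ] [351.4 248.3]
[382  41] [352.5 243.3] [355. 239.]
[380  54] [362.1 244.4] [364.1 240.1]
[373  61] [368.  240.3] [369.8 236.1]
[372  74] [377.8 242.2] [379.1 237.9]
[377  76] [378.7 246.7] [379.9 242.3]
[372  81] [383.1 243.7] [384.2 239.4]
[370  99] [397.3 246. ] [397.7 241.6]
[376 101] [398.1 251.5] [398.5 246.8]
[374 104] [400.7 250.5] [401.  245.9]
[297 104] [410.9 185.4] [410.7 183.6]
[291 238] [536.4 204.9] [530.7 202.3]
[298 239] [536.4 212. ] [530.7 209.1]
[303 249] [546.5 219.1] [540.4 215.9]
[317 256] [552.1 234.7] [545.7 230.8]
[350 258] [549.2 268.2] [542.9 262.8]
[353 296] [593.  282.9] [584.8 276.8]
[363 286] [579.4 290. ] [571.8 283.7]
[367 247] [534.5 281.8] [528.9 275.8]
[356 231] [519.1 266.4] [514.2 261. ]
[314 228] [522.3 225. ] [517.2 221.5]
[320 128] [427.6 209.3] [426.7 206.5]
[374 127] [419.5 255.9] [418.9 251. ]
[376 122] [415.  256.4] [414.7 251.5]
[384 122] [414.  263.3] [413.7 258.1]
```

The grip closed on nothing: the pads slid off over the bar's top, and the bracket did not move. I'll go lower and drag it without lifting.

```bash
python3 -m jog '[[[0,0.02,0],0,0],[[0,0.026,0],0,0],[[0,0,0.06],0,0],[[0,0,0.04],0,0],[[0,0,0.0255],0,0],[[0,0,0],0,-1],[[0,0,0],0,-1],[[0,0,0],0,-1]]' 40; python3 -m jog '[[[0,0,0],0,-1],[[0,-0.004,0],0,-1]]'
```

```text
time_s: 13.35
ee_pos: [482.6, 204.7, 29.8]
tool_rot: [180.0, 0.2, -171.2]
force: [0.3, -0.5, 0.0]
finger_gap: -0.0
grip_force: 0.0
time_s: 13.6
ee_pos: [482.3, 200.6, 28.9]
tool_rot: [180.0, 0.1, -171.1]
force: [-0.2, 0.1, 0.1]
finger_gap: 0.006
grip_force: 0.0
```

```bash
python3 - <<'E'
from h import *
w=cams.capture("wrist");s=cams.capture("scene")
print(proj(w,(482,200,20)),proj(s,(482,200,20)))
a=w["frame"][:,:,::-1];u=proj(s,(482,200,20)).astype(int);b=s["frame"][u[1]-48:u[1]+48,u[0]-64:u[0]+64,::-1]
b=cv2.resize(b,(400,300),interpolation=cv2.INTER_CUBIC);a=cv2.resize(a,(400,300))
t=cv2.resize(cv2.imread("pics/w7.png"),(400,300))
cv2.imwrite("pics/m8.png",cv2.vconcat([cv2.hconcat([a,b]),cv2.hconcat([t,t*0])]))
E
```

```text
[251.90758257 246.74182838] [258.9345639  186.71491705]
```

View pics/m8.png

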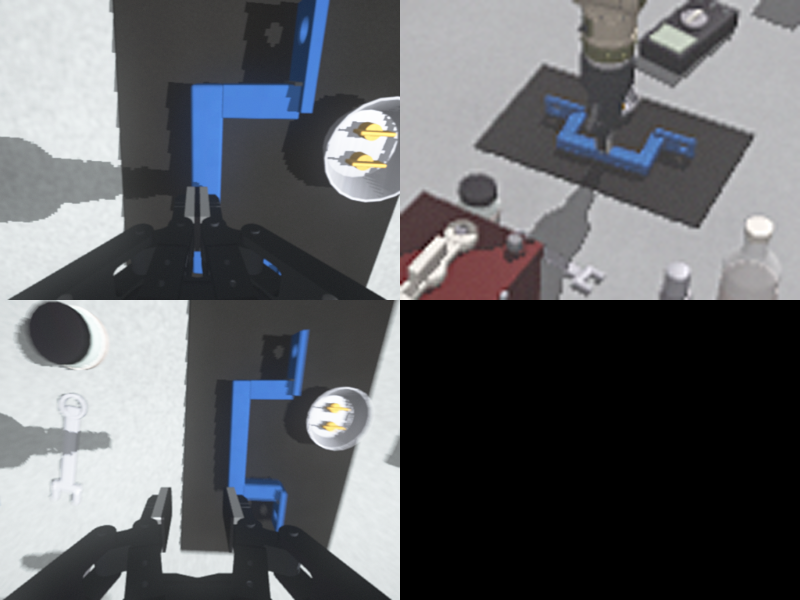

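```bash
python3 - <<'E'
from h import *
w=cams.capture("wrist");s,p,M=st();print(p,s["joints"],w["xyz"])
for z in(4,14,24,34,44): print(z,proj(w,(482,200,z)).round(),proj(w,(471.5,198.5,z)).round(),"bar edges",proj(w,(430,187,z)).round())
f=w["frame"].astype(int)
for r in(150,170,190,210): print(r,[int(c) for c in np.where((f[r,:,2]>f[r,:,0]+40)&(f[r,:,2]>80))[0][[0,-1]]], [f[r,c].tolist() for c in(255,275)])
E
```

```text
[481.98994586 200.18409773  28.44126934] [ 1.37418006e+01  2.09732112e+01 -2.37593054e+01  4.52519732e+01
 -7.87019714e-03  4.93123453e+00] [401.56294655 187.25747818 169.41895192]
4 [253. 235.] [253. 218.] bar edges [244. 146.]
14 [253. 242.] [253. 225.] bar edges [243. 149.]
24 [253. 251.] [253. 233.] bar edges [243. 153.]
34 [253. 261.] [253. 242.] bar edges [242. 157.]
44 [253. 272.] [253. 252.] bar edges [241. 162.]
150 [246, 384] [[81, 136, 222], [80, 137, 222]]
170 [246, 286] [[78, 134, 221], [79, 136, 224]]
190 [246, 285] [[78, 134, 220], [81, 137, 222]]
210 [246, 285] [[78, 133, 218], [80, 134, 220]]
```

```bash
python3 - <<'E'
from h import *
w=cams.capture("wrist");c7=dict(w);c7["xyz"]=np.array([407.1,146.0,295.3])
f7=cv2.imread("pics/w7.png")
for a,b in(((297,104),(246,109)),((320,128),(285,146)),((382,41),None)):
    if b: print(tri([ray(c7,a),ray(w,b)]).round(1))
s=cams.capture("scene")
# scene: blue mask contour near bracket
u=proj(s,(482,205,20)).astype(int);f=s["frame"].astype(int)
for z in(4,24): print(z,[proj(s,(x,y,z)).round(1).tolist() for x,y in((411,195),(552,217),(484,196))])
m=(f[:,:,2]>f[:,:,0]+40);ys,xs=np.where(m[u[1]-30:u[1]+30,u[0]-40:u[0]+50])
for r in range(u[1]-25,u[1]+15): 
    print(r,''.join('#' if m[r,c] else '.' for c in range(u[0]-35,u[0]+45)))
print(u)
E
```

```text
[410.5 185.9  19.8]
[426.2 208.7  20. ]
4 [[245.2, 184.0], [274.0, 193.1], [258.7, 190.0]]
24 [[245.2, 180.8], [274.3, 189.9], [258.9, 186.7]]
161 ................................................................................
162 ................................................................................
163 ................................................................................
164 ................................................................................
165 ................................................................................
166 ................................................................................
167 ................................................................................
168 ................................................................................
169 .................####...........................................................
170 .................#######........................................................
171 .................#...######.....................................................
172 .................#
[... 1752 characters left out ...]
..........
193 ................................................#...............................
194 ................................................................................
195 ................................................................................
196 ................................................................................
197 ................................................................................
198 ................................................................................
199 ................................................................................
200 ................................................................................
[259 186]
```

The scene crop shows the bar's top at z≈20–24, and the closed fingers reaching only about z≈18 at TCP z=28. The tips therefore seem to reach less far ahead than stated. I'll reopen, recentre and feel my way down for contact.

```bash
python3 -m jog '[[[0,0,-0.03],0,-0.2],[[0,0.007,0],0,-0.2],[[0,0,0],0,-0.2],[[0,0,0.024],0,-0.2],[[0,0,0.006],0,-0.2]]' 40;for i in 1 2 3 4; do python3 -m jog '[[[0,0,0.003],0,-0.2],[[0,0,0],0,-0.2]]' | sed -n 2,4p; done
```

```text
time_s: 14.48
ee_pos: [478.8, 206.9, 26.2]
tool_rot: [-180.0, -0.2, -171.2]
force: [-0.7, 0.8, 0.1]
finger_gap: 0.4
grip_force: 0.0
ee_pos: [480.8, 207.3, 25.2]
tool_rot: [-180.0, -0.0, -171.2]
force: [-0.1, -0.6, 0.4]
ee_pos: [480.9, 207.4, 22.4]
tool_rot: [-180.0, 0.0, -171.2]
force: [0.7, -1.0, 0.5]
ee_pos: [480.6, 207.3, 19.1]
tool_rot: [-180.0, -0.0, -171.2]
force: [0.0, 0.4, -0.8]
ee_pos: [480.6, 207.3, 16.0]
tool_rot: [-180.0, -0.0, -171.2]
force: [0.5, 0.2, -0.3]
```

```bash
python3 -m jog '[[[0,0,0],0,-1],[[0,0,0],0,-1],[[0,0,0],0,-1],[[0,0,0],0,-1]]' 60
```

```text
time_s: 15.98
ee_pos: [480.8, 207.3, 16.4]
tool_rot: [-180.0, 0.0, -171.2]
force: [-0.7, -0.7, 5.0]
finger_gap: 0.213
grip_force: 58.9
```

```bash
python3 -m jog '[[[0,0,-0.003],0,-1],[[0,0,-0.003],0,-1],[[0,-0.003,0],0,-1],[[0,-0.006,0],0,-1],[[0,-0.008,0],0,-1],[[0,-0.008,0],0,-1],[[0,-0.008,0],0,-1],[[0,-0.007,0],0,-1]]' 80; python3 -m jog '[[[0,-0.004,0],0,-1],[[0,-0.001,0],0,-1],[[0,0,0],0,-1]]'
```

```text
time_s: 16.98
ee_pos: [487.0, 167.1, 22.3]
tool_rot: [-180.0, -0.0, -171.2]
force: [0.7, 0.2, -3.6]
finger_gap: 0.205
grip_force: 78.1
time_s: 17.35
ee_pos: [487.7, 162.9, 22.3]
tool_rot: [-180.0, 0.0, -171.2]
force: [0.4, 0.6, -4.1]
finger_gap: 0.201
grip_force: 78.1
```

It is held securely now. I'll raise the bar to about its standing height, ease the grip and see whether the feet swing down, using the wrist torque to tell.

```bash
python3 -m jog '[[[0,0,-0.005],0,-1],[[0,0,-0.01],0,-1],[[0,0,-0.01],0,-1],[[0,0,-0.01],0,-1],[[0,0,-0.01],0,-1],[[0,0,-0.008],0,-1],[[0,0,-0.003],0,-1],[[0,0,0],0,-1]]'; python3 -c "
from h import *
print(np.round(ctrl.state()['ft_torque'],3))"; python3 -m jog '[[[0,0,0],0,-1],[[0,0,0],0,-1],[[0,0,0],0,-1]]' 20;  python3 -c "
from h import *
print(np.round(ctrl.state()['ft_torque'],3))
w=cams.capture('wrist');save(w,'w9.png')
f=w['frame'].astype(int);m=(f[:,:,2]>f[:,:,0]+40)&(f[:,:,2]>80)
for r in range(0,384,12): print(r,''.join('#' if m[r,c] else '.' for c in range(0,512,6)))"
```

```text
time_s: 18.35
ee_pos: [487.8, 162.9, 78.4]
tool_rot: [-180.0, 0.0, -171.2]
force: [-0.7, -0.2, -3.8]
finger_gap: 0.202
grip_force: 78.1
[-0.097 -0.017  0.007]
time_s: 18.73
ee_pos: [487.6, 162.9, 78.0]
tool_rot: [-180.0, -0.0, -171.2]
force: [-0.2, -0.1, -3.7]
finger_gap: 0.202
grip_force: 78.1
[-0.021 -0.01  -0.013]
0 ...................................................................####...............
12 ...................................................................###................
24 ................................................................##.###................
36 ...............................................................#######................
48 ...............................................................##.###.................
60 ..................................................................###.................
72 ..................................................................###.................
84 .................................................................###..................
96 ...........................................................
[... 1420 characters left out ...]
................#######........................................
300 .......................................#######........................................
312 .......................................#######........................................
324 .......................................########.......................................
336 ........................................#######.......................................
348 ........................................#######.......................................
360 ........................................................#.............................
372 ........................................................##............................
```

```bash
python3 -m jog '[[[0,0,0],0,-0.95]]' 40|tail -2; python3 -m jog '[[[0,0,0],0,-0.9]]' 30|tail -2;python3 -m jog '[[[0,0,0],0,-0.85]]' 20|tail -2; python3 -c "
from h import *
print(np.round(ctrl.state()['ft_torque'],3))"
```

```text
finger_gap: 0.203
grip_force: 78.1
finger_gap: 0.201
grip_force: 78.1
finger_gap: 0.202
grip_force: 78.1
[-0.104 -0.013  0.076]
```

The gripper holds its force until it is opened. I'll set the bracket back down here, clear of the dish, and then tip it by one foot plate.

```bash
python3 -m jog '[[[0,0,0.01],0,-0.8],[[0,0,0.015],0,-0.8],[[0,0,0.015],0,-0.8],[[0,0,0.012],0,-0.8],[[0,0,0.006],0,-0.8],[[0,0,0.003],0,-0.8],[[0,0,0],0,-0.4],[[0,0,0],0,-0.4]]' 20; python3 -m jog '[[[0,0,-0.03],0,-0.4],[[0,0,-0.05],0,-0.4],[[0,0,-0.05],0,-0.4],[[0,0,0],0,-0.4]]'
python3 - <<'E'
from h import *
w=cams.capture("wrist");save(w,"w10.png",s=1.2);f=w["frame"].astype(int)
m=((f[:,:,2]>f[:,:,0]+40)&(f[:,:,2]>80)).astype(np.uint8)
n,l,s,c=cv2.connectedComponentsWithStats(m)
i=1+s[1:,4].argmax();cn,_=cv2.findContours((l==i).astype(np.uint8),0,2);h=cv2.approxPolyDP(max(cn,key=len),3,True)[:,0]
for p in h: print(p,onz(w,p,24).round(1)[:2],onz(w,p,36).round(1)[:2])
go([572,235.5,70],98.9)
E
```

```text
time_s: 20.15
ee_pos: [488.8, 163.1, 18.2]
tool_rot: [-180.0, 0.1, -171.2]
force: [0.6, 0.1, 0.2]
finger_gap: 0.299
grip_force: 0.0
time_s: 20.65
ee_pos: [491.4, 163.6, 152.6]
tool_rot: [180.0, 0.6, -171.2]
force: [-0.1, 0.1, -0.2]
finger_gap: 0.3
grip_force: 0.0
[329  29] [356.7 203.4] [359.1 201.1]
[320  31] [359.2 196.8] [361.5 194.7]
[315  95] [406.8 203.5] [406.9 201.1]
[240  96] [417.2 141.3] [416.9 141.7]
[242 244] [555.3 163. ] [548.8 162.4]
[276 247] [553.4 196.9] [547.  194.8]
[278 239] [544.3 197.2] [538.3 195.2]
[290 239] [542.5 208.9] [536.6 206.3]
[293 248] [551.9 213.8] [545.5 211. ]
[306 249] [551.  226.8] [544.7 223.4]
[311 268] [571.6 236.5] [564.4 232.7]
[311 226] [525.6 226.3] [520.4 222.9]
[263 220] [526.5 179.3] [521.2 178. ]
[264 120] [433.6 164.6] [432.5 163.9]
[315 119] [426.  207.8] [425.3 205.2]
[317 114] [421.6 208.6] [421.1 206. ]
[323 114] [420.9 213.7] [420.3 210.8]
t 20.7 tcp [489.8 163.3 150.1] rot [ 180.      0.37 -171.16] j6 0.7 F [ 0.5 -0.1 -0.7]
shift m (before twist) [-0.0918  0.0587  0.0807]
twist -0.0011 or 3.1405
```

```bash
python3 -m jog '[[[-0.046,0.0275,0],0,-0.4],[[-0.046,0.0275,0],0,-0.4],[[0,0,0.05],0,-0.4],[[0,0,0.03],0,-0.4],[[0,0,0],0,-0.4]]' 20
python3 - <<'E'
from h import *
go([571,232,42],98.9)
w=cams.capture("wrist");save(w,"w11.png",s=1.2);f=w["frame"].astype(int)
m=(f[:,:,2]>f[:,:,0]+40)&(f[:,:,2]>70)
print(proj(w,(571,232,36)),proj(w,(571,232,4)),proj(w,(551,229,36)))
for r in range(60,384,10): print(r,''.join('#' if m[r,c] else ('-' if f[r,c].max()<45 else '.') for c in range(120,400,4)))
E
```

```text
time_s: 21.32
ee_pos: [566.9, 230.6, 63.2]
tool_rot: [-179.9, -0.5, -171.2]
force: [-0.9, -0.8, -0.6]
finger_gap: 0.301
grip_force: 0.0
t 21.325 tcp [566.9 230.6  63.2] rot [-179.95   -0.46 -171.16] j6 5.8 F [-0.9 -0.8 -0.6]
shift m (before twist) [-0.0044  0.0008  0.0211]
twist -0.001 or 3.1406
[254.00429745 239.38886322] [253.785682   219.05737676] [254.26370713 208.53540951]
60 ....###########........................................----...........
70 ....############..........................................-...........
80 .....###########......................................................
90 .....###########......................................................
100 .....###########......................................................
110 ......##########......................................................
120 ......##########......................................................
130 ......###########.....................................................
140 ......###########.....................................................
150 .......##########...........................
[... 1051 characters left out ...]
-...--......------.......
300 ................-.-.......................-....-------------..----....
310 ............--.--.-.....-........................------------------.-.
320 ..............-..--.............................-----......--------.-.
330 .............---.--...............................----........--------
340 .............--..-..................................--............----
350 .-.........-..-..-..............................---.--........----..--
360 ......-.......................................-...---.-...------------
370 ...........................................-...-.----.-.....-.--------
380 --.................------..............-.-----------..-.......-.------
```

```bash
python3 -m jog '[[[-0.004,0.002,0.015],0,-0.4],[[0,0,0.006],0,-0.4],[[0,0,0],0,-1],[[0,0,0],0,-1],[[0,0,0],0,-1]]' 20
```

```text
time_s: 22.0
ee_pos: [574.1, 234.0, 46.8]
tool_rot: [-180.0, 0.0, -171.2]
force: [0.3, 1.1, -0.3]
finger_gap: -0.005
grip_force: 0.0
```

```bash
python3 -m jog '[[[0,0,0],0,-0.4],[[0,0,0],0,-0.4],[[0,0,0.008],0,-0.4],[[0,0,0],0,-1],[[0,0,0],0,-1],[[0,0,0],0,-1]]' 20
```

```text
time_s: 22.75
ee_pos: [573.9, 234.0, 38.3]
tool_rot: [-180.0, 0.0, -171.2]
force: [-0.1, -0.0, -0.2]
finger_gap: -0.003
grip_force: 0.0
```

```bash
python3 -m jog '[[[0,0,0],0,-0.4],[[0,0,0],0,-0.4],[[0,0,0.007],0,-0.4],[[0,0,0],0,-1],[[0,0,0],0,-1],[[0,0,0],0,-1]]' 20
python3 - <<'E'
from h import *
w=cams.capture("wrist");f=w["frame"].astype(int)
m=(f[:,:,2]>f[:,:,0]+40)&(f[:,:,2]>70)
for r in range(60,330,8): print(r,''.join('#' if m[r,c] else ('-' if f[r,c].max()<45 else '.') for c in range(100,400,4)))
t=cams.capture("top");u=proj(t,(571,232,36));print(u,proj(t,(573.9,234,38)))
E
```

```text
time_s: 23.5
ee_pos: [573.3, 233.8, 30.8]
tool_rot: [-180.0, -0.1, -171.2]
force: [-0.5, -0.9, -1.4]
finger_gap: 0.058
grip_force: 21.9
60 ..##############......................................................-----
68 ..##############.......................................................----
76 ..##############...........................................................
84 ...#############...........................................................
92 ...##############..........................................................
100 ...##############..........................................................
108 ...##############..........................................................
116 ....#############..........................................................
124 ....#############..........................................................
132 ....##############.........................................................
140 .....#############.........................................................
148 .....#############.........................................................
156 .....
[... 1106 characters left out ...]
....
268 .....................................###-..................................
276 .............................-......-###.......-...........................
284 ............................---......###...................................
292 ...............-------....----.--..-.###.-..-.-----...--------.............
300 ...................---------------...........-..----------..-----..........
308 ..................-...-.---------.-........-.-----------------------.......
316 ....................--..------------.....--.---------..--.--------------...
324 .......................-----------.........-----------......-.-------------
[177.43682901 187.18162497] [176.80468632 186.29010241]
```

The plate is gripped at TCP z≈31, so the tips reach only a few mm ahead of the TCP. Now I'll roll it about its lower edge.

```bash
python3 -m jog '[[[0,0.002,0.0005],0,-1],[[0,0.003,0.0005],0,-1],[[0,0.005,0.001],0,-1],[[0,0.005,0.002],0,-1]]'
cat > v.py <<'E'
from h import *
w=cams.capture("wrist");f=w["frame"].astype(int)
m=(f[:,:,2]>f[:,:,0]+40)&(f[:,:,2]>70)
for r in range(0,330,10): print(r,''.join('#' if m[r,c] else ('-' if f[r,c].max()<45 else '.') for c in range(60,420,5)))
print(np.round(ctrl.state()["ft_torque"],2))
E
python3 v.py
```

```text
time_s: 24.1
ee_pos: [572.8, 247.6, 29.8]
tool_rot: [-179.8, 0.2, -171.2]
force: [-3.7, -10.2, 21.5]
finger_gap: 0.06
grip_force: 26.8
0 ..-#############....................................----------..........
10 ...#############.....................................-------.-..........
20 ...-############.....................................------.-...........
30 ...-############......................................-------...........
40 .....############......................................----...-.........
50 .....############........................................-----..........
60 .....############...........................................----........
70 ......############......................................................
80 ......############......................................................
90 .......###########......................................................
100 .......###########......................................................
110 .......############.....................................................
120 ........###########.............................
[... 884 characters left out ...]
.............................###................................
250 ......................................##................................
260 .............................-........##................................
270 ......................................##................................
280 ...............................-......##................................
290 .....................-----....-.-.....##......--....-----...............
300 ...................---.-------------.....-..-.---------.----............
310 .................-------.----.-------.......--------.----------.........
320 ..................--.-.....---------.....---..-----.....-----------.....
[-0.87  0.01  0.32]
```

The mat is too slippery: the foot slid about 15 mm instead of rolling. I'll use the mat's own 4 mm edge as a stop instead. The bracket goes on the bench beside the -y edge with its soles against the edge, and I'll roll it up onto the mat. First I'll release it and measure.

```bash
python3 -m jog '[[[0,0,-0.003],0,-0.4],[[0,0,0],0,-0.4],[[0,0,-0.05],0,-0.4],[[0.04,-0.03,-0.05],0,-0.4],[[0.04,-0.03,-0.03],0,-0.4],[[0,0,0],0,-0.4]]' 60
python3 - <<'E'
from h import *
w=cams.capture("wrist");save(w,"w12.png",s=1.2);f=w["frame"].astype(int)
m=((f[:,:,2]>f[:,:,0]+40)&(f[:,:,2]>80)).astype(np.uint8)
n,l,s,c=cv2.connectedComponentsWithStats(m)
i=1+s[1:,4].argmax();cn,_=cv2.findContours((l==i).astype(np.uint8),0,2);h=cv2.approxPolyDP(max(cn,key=len),3,True)[:,0]
for p in h: print(p,onz(w,p,24).round(1)[:2],onz(w,p,36).round(1)[:2])
print("jar",[onz(w,r["point"],0).round() for r in cams.place_of("wrist","grease_jar")],"spanner",[onz(w,r["point"],3).round() for r in cams.place_of("wrist","spanner")])
t=cams.capture("top");print([onz(t,r["point"],0).round() for r in cams.place_of("top","grease_jar")],[onz(t,r["point"],3).round() for r in cams.place_of("top","spanner")],[onz(t,r["point"],0).round() for r in cams.place_of("top","post_brush")])
m=(f.max(2)<60)
print([ (r,[int(x) for x in np.where(m[r,60:330])[0][:1]+60], onz(w,(np.where(m[r,60:330])[0][0]+60,r),4).round(1)[:2]) for r in(60,100,140,180,200) if m[r,60:330].any()])
go([488.6,77.9,80],95.8)
E
```

```text
time_s: 24.9
ee_pos: [505.1, 180.4, 157.1]
tool_rot: [180.0, 0.2, -171.3]
force: [0.7, 0.6, -0.4]
finger_gap: 0.302
grip_force: 0.0
[320  11] [357.2 211.5] [360.2 209.6]
[314  12] [358.6 207. ] [361.5 205.2]
[309  80] [408.6 213.7] [409.3 211.7]
[235  84] [421.2 152.4] [421.3 153.1]
[242 231] [556.1 177.7] [550.3 177.3]
[305 234] [549.8 240.1] [544.3 236.9]
[311 269] [588.1 254.6] [580.9 250.8]
[311 213] [526.8 241.2] [522.3 238. ]
[263 209] [529.8 194.5] [525.2 193.3]
[260 106] [435.7 176.2] [435.2 175.9]
[309 104] [427.6 217.8] [427.5 215.6]
[319  97] [420.7 225.1] [420.8 222.5]
jar [array([393.,  14.,   0.])] spanner [array([523.,   5.,   3.])]
[array([383.,  29.,   0.])] [array([528.,  -6.,   3.]), array([799.,  41.,   3.])] [array([704.,  10.,   0.]), array([534.,  -4.,   0.])]
[(60, [274], array([395.9, 182.9]))]
t 25.25 tcp [505.8 181.9 153.2] rot [-1.8000e+02 -1.0000e-01 -1.7112e+02] j6 2.3 F [ 0.5 -0.2 -0.1]
shift m (before twist) [ 0.0329 -0.1001  0.0733]
twist 0.0537 or -3.0879
```

```bash
python3 - <<'E'
from h import *
go([486.9,174.9,16],100.6)
E
python3 -m jog '[[[0.0195,-0.004,0.05],-0.03,-0.3],[[0,0,0.05],0,-0.3],[[0,0,0.025],0,-0.3],[[0,0,0.012],0,-0.3],[[0,0,0],0,-0.3],[[0,0,0],0,-1],[[0,0,0],0,-1],[[0,0,0],0,-1]]' 80
```

```text
t 25.25 tcp [505.8 181.9 153.2] rot [-1.8000e+02 -1.0000e-01 -1.7112e+02] j6 2.3 F [ 0.5 -0.2 -0.1]
shift m (before twist) [ 0.0195 -0.004   0.1372]
twist -0.0301 or 3.1115
time_s: 26.25
ee_pos: [487.9, 174.7, 18.3]
tool_rot: [180.0, 0.1, -169.4]
force: [-0.0, 0.7, 0.3]
finger_gap: 0.202
grip_force: 78.4
```

```bash
python3 -m jog '[[[0,0,-0.003],0,-1],[[0,0,-0.006],0,-1],[[0,0,-0.006],0,-1],[[0,0,-0.003],0,-1],[[0,-0.004,0],0.01,-1],[[0.001,-0.008,0],0.01,-1],[[0.001,-0.012,0],0.01,-1],[[0.001,-0.013,0],0.01,-1]]' |grep -E "gap|time"; python3 -m jog '[[[0.001,-0.013,0],0.01,-1],[[0.001,-0.013,0],0.01,-1],[[0.001,-0.012,0],0.01,-1],[[0.001,-0.01,0],0.01,-1],[[0,-0.007,0],0.004,-1],[[0,-0.004,0],0,-1],[[0,0,0],0,-1]]'
python3 - <<'E'
from h import *
go([498.5,78.9,14],95.8)
w=cams.capture("wrist");f=w["frame"].astype(int)
m=((f[:,:,2]>f[:,:,0]+40)&(f[:,:,2]>80)).astype(np.uint8)
for r in(20,40,60,80):
    b=np.where(m[r])[0]; d=np.where(f[r].max(1)<60)[0]
    print(r,"blue",onz(w,(b.max(),r),45).round(1) if len(b) else 0,"mat edge",[onz(w,(d[d>b.max()].min(),r),4).round(1)] if len(b) and (d>b.max()).any() else d[:3])
E
```

```text
time_s: 27.25
finger_gap: 0.201
time_s: 28.12
ee_pos: [493.7, 78.3, 35.5]
tool_rot: [180.0, 0.0, -174.3]
force: [-0.1, 0.3, -3.3]
finger_gap: 0.204
grip_force: 78.0
t 28.125 tcp [493.7  78.3  35.5] rot [ 1.8000e+02  1.0000e-02 -1.7427e+02] j6 -5.9 F [-0.1  0.3 -3.3]
shift m (before twist) [-0.0049  0.0001  0.0215]
twist -0.0012 or 3.1404
20 blue [380.6 129.1  45. ] mat edge [array([369.8, 155.6,   4. ])]
40 blue [387.5 129.8  45. ] mat edge [array([376.3, 181.1,   4. ])]
60 blue [394.6 130.5  45. ] mat edge [array([384.2, 196.6,   4. ])]
80 blue [402.  131.3  45. ] mat edge [array([393.9, 198. ,   4. ])]
```

```bash
python3 -m jog '[[[-0.005,-0.004,0],0,-1],[[0,0,0.008],0,-1],[[0,0,0.008],0,-1],[[0,0,0.004],0,-1],[[0,0,0.001],0,-1],[[0,0,0],0,-0.4],[[0,0,0],0,-0.4]]'; python3 -m jog '[[[0,0,-0.03],0,-0.4],[[0,0,-0.05],0,-0.4],[[0,0,-0.05],0,-0.4],[[0,0,0],0,-0.4]]' |sed -n 2p
python3 - <<'E'
from h import *
w=cams.capture("wrist");save(w,"w13.png",s=1.2);f=w["frame"].astype(int)
m=((f[:,:,2]>f[:,:,0]+40)&(f[:,:,2]>80)).astype(np.uint8)
n,l,s,c=cv2.connectedComponentsWithStats(m)
i=1+s[1:,4].argmax();cn,_=cv2.findContours((l==i).astype(np.uint8),0,2);h=cv2.approxPolyDP(max(cn,key=len),3,True)[:,0]
for p in h: print(p,onz(w,p,20).round(1)[:2],onz(w,p,32).round(1)[:2])
d=(f.max(2)<60)
for r in(20,50,150,170,190): 
    k=np.where(d[r,300:])[0]+300; print(r,k[:4],onz(w,(k[0],r),4).round(1) if len(k) else 0)
E
```

```text
time_s: 29.05
ee_pos: [499.9, 74.9, 15.0]
tool_rot: [-180.0, 0.1, -174.3]
force: [-0.3, 0.4, 1.0]
finger_gap: 0.299
grip_force: 0.0
ee_pos: [502.6, 75.0, 149.2]
[0 0] [ 375.9 -133.1] [ 377.9 -124.3]
[0 4] [ 378.6 -133.6] [ 380.5 -124.7]
[15  6] [ 378.8 -122.3] [ 380.7 -113.9]
[14 10] [ 381.7 -123.5] [ 383.4 -115. ]
[ 0 10] [ 382.8 -134.3] [ 384.4 -125.3]
[ 0 56] [ 416.1 -139.8] [ 416.3 -130.6]
[25 60] [ 417.1 -120. ] [ 417.3 -111.7]
[ 55 235] [ 575.4 -113.1] [ 568.5 -105.1]
[ 52 243] [ 584.7 -117.1] [ 577.4 -108.9]
[  2 281] [ 635.  -173.9] [ 625.5 -163.2]
[ 66 285] [ 633.3 -108.1] [ 623.8 -100.3]
[ 82 269] [612.  -89.8] [603.4 -82.9]
[ 73 204] [540.5 -92.5] [535.2 -85.4]
[ 59 215] [ 553.4 -106.9] [547.4 -99.2]
[ 56 213] [ 551.5 -109.6] [ 545.7 -101.8]
[ 50 179] [ 517.6 -111.4] [ 513.3 -103.5]
[ 67 173] [510.2 -95.2] [506.2 -88. ]
[ 68 164] [501.6 -93.5] [498.  -86.4]
[46  9] [378.5 -98.7] [380.4 -91.3]
[24  0] [ 374.  -114.8] [ 376.1 -106.7]
20 [410 446 447 463] [354.  190.8   4. ]
50 [333 462 473 480] [382.6 131.6   4. ]
150 [454 455 456 457] [456.  261.3   4. ]
170 [] 0
190 [] 0
```

```bash
python3 -m jog '[[[0.002,0,0.06],0,-0.5],[[0,0,0.06],0,-0.5],[[0,0,0.013],0,-0.5],[[0,0.004,0],0,-0.5],[[0,0.005,0],0,-0.5],[[0,0.004,0],0,-0.5],[[0,0.002,0],0,-0.5]]'
python3 -m jog '[[[0,-0.003,-0.03],0,-1],[[0,0,-0.05],0,-1],[[0,0,-0.05],0,-1],[[0,0,0],0,-1]]' |sed -n 2p
cat > c.py <<'E'
from h import *
w=cams.capture("wrist");f=w["frame"].astype(int)
m=((f[:,:,2]>f[:,:,0]+40)&(f[:,:,2]>80)).astype(np.uint8);m[:,:120]=0
n,l,s,c=cv2.connectedComponentsWithStats(m)
for i in range(1,n):
    if s[i,4]<150: continue
    print("--")
    cn,_=cv2.findContours((l==i).astype(np.uint8),0,2);h=cv2.approxPolyDP(max(cn,key=len),3,True)[:,0]
    for p in h: print(p,onz(w,p,20).round(1)[:2],onz(w,p,32).round(1)[:2])
E
python3 c.py
```

```text
time_s: 30.48
ee_pos: [497.3, 83.1, 14.2]
tool_rot: [-179.0, 0.1, -174.5]
force: [-2.6, -29.4, 5.7]
finger_gap: 0.256
grip_force: 14.7
ee_pos: [499.9, 87.3, 147.7]
--
[416   0] [342.  196.4] [345.4 191.1]
[398   0] [343.4 182.7] [346.7 178. ]
[389  62] [386.7 186.7] [388.1 181.8]
[386  63] [387.7 184.4] [389.  179.7]
[385  56] [382.7 182.4] [384.2 177.7]
[390  45] [374.4 184.4] [376.3 179.6]
[387  46] [375.4 182.2] [377.2 177.5]
[385  27] [362.3 177.3] [364.8 172.9]
[375  28] [363.8 169.7] [366.2 165.6]
[368  50] [379.7 167.8] [381.4 163.8]
[370  60] [386.8 171. ] [388.2 166.9]
[367  59] [386.3 168.4] [387.7 164.4]
[361 111] [426.7 172.5] [426.3 168.3]
[379 115] [428.4 188.5] [427.9 183.6]
[380 122] [434.1 190.7] [433.3 185.7]
[356 117] [432.  169.3] [431.4 165.2]
[237 118] [443.1  68. ] [442.   68.5]
[230 123] [447.9  62.3] [446.6  63.1]
[237 352] [701.7  89.9] [688.9  89.4]
[256 355] [703.9 111.9] [691.  110.4]
[279 349] [692.5 136.9] [680.1 134.3]
[277 324] [657.7 130.1] [647.  127.8]
[270 321] [654.5 122. ] [643.8 120.1]
[273 166] [482.  103.9] [479.1 102.8]
[373 165] [471.9 193.5] [469.5 188.3]
[376 156] [463.6 194.2] [461.5 189.1]
[393 157] [462.9 209.6] [460.9 203.7]
--
[331 357] [698.1 197.6] [685.5 192.3]
[335 372] [720.2 206.5] [706.6 200.8]
[346 374] [721.9 219.9] [708.3 213.6]
```

```bash
python3 -c "
from h import *
s=ctrl.state();print(s['finger_gap'],s['grip_force'],s['force'],s['ft_torque'],s['ee_pos'])
w=cams.capture('wrist');c=cams.capture('scene');a=cv2.resize(w['frame'][:,:,::-1],(400,300))
u=proj(c,(500,100,100)).astype(int);b=cv2.resize(c['frame'][u[1]-48:u[1]+48,u[0]-64:u[0]+64,::-1],(400,300),interpolation=cv2.INTER_CUBIC)
cv2.imwrite('pics/m14.png',cv2.hconcat([a,b]))"
```

```text
0.19481012693468447 81.76963741891086 [ 0.6821709  -0.2036997  -5.25775345] [-0.06342829  0.0694789   0.01280161] [498.11520758  87.1707959  145.01745004]
```

View pics/m14.png

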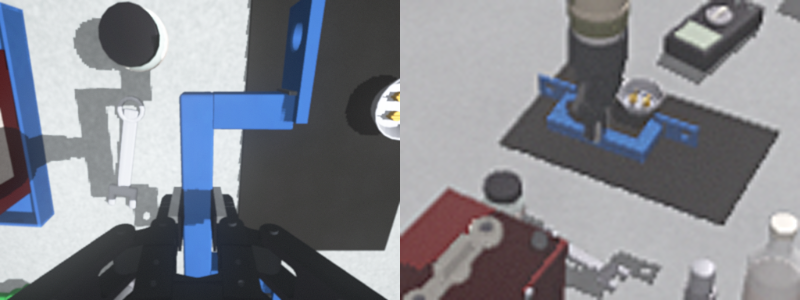

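The bracket is in the grip at z≈145; closing while raising picked it up. It hangs level with the feet toward the mat, at (300,60), and the dish and jar are untouched. I'll lower it beside the mat edge, slide it into contact, then release with the jaw open.

```bash
python3 -m jog '[[[0,-0.003,0.01],0,-1],[[0,-0.004,0.02],0,-1],[[0,0,0.025],0,-1],[[0,0,0.025],0,-1],[[0,0,0.025],0,-1],[[0,0,0.015],0,-1],[[0,0,0.008],0,-1],[[0,0,0.002],0,-1]]'; python3 -m jog '[[[0,0,0.001],0,-1],[[0,0.002,0],0,-1],[[0,0.002,0],0,-1]]'
```

```text
time_s: 32.12
ee_pos: [494.7, 79.0, 12.9]
tool_rot: [-179.9, -0.2, -174.3]
force: [-14.1, -4.9, 33.6]
finger_gap: 0.202
grip_force: 88.3
time_s: 32.5
ee_pos: [496.2, 81.1, 13.0]
tool_rot: [-179.7, 0.0, -174.3]
force: [-8.7, -14.7, 21.0]
finger_gap: 0.2
grip_force: 86.7
```

```bash
python3 v.py|tail -1; python3 -m jog '[[[0,0.002,0],0,-1],[[0,0,0],0,-1]]'
```

```text
[-1.93  1.71  0.02]
time_s: 32.8
ee_pos: [496.3, 81.4, 13.0]
tool_rot: [-179.5, 0.0, -174.4]
force: [-8.5, -16.6, 20.7]
finger_gap: 0.201
grip_force: 86.7
```

```bash
python3 -m jog '[[[0,0,-0.001],0,-0.4],[[0,-0.001,0],0,-0.4],[[0,0,-0.03],0,-0.4],[[0,0,-0.05],0,-0.4],[[0,0,-0.05],0,-0.4],[[0,0,0],0,-0.4]]' 60|sed -n 2p; python3 c.py; python3 -c "
from h import *
go([500,80,50],95.8)"
```

```text
ee_pos: [499.7, 85.3, 145.9]
--
[324  34] [371.6 128.5] [373.7 126.2]
[317  35] [372.8 123.2] [374.9 121.1]
[311 101] [422.3 126.6] [422.1 124.3]
[236 102] [429.4  64.2] [428.9  64.8]
[241 250] [568.6  80.9] [561.8  80.7]
[276 252] [567.4 115.6] [560.6 113.8]
[278 239] [552.9 115.7] [546.8 113.9]
[290 239] [551.7 127.3] [545.7 125. ]
[293 248] [561.2 131.7] [554.7 129.2]
[301 248] [560.4 139.5] [554.  136.7]
[310 260] [572.9 150.5] [565.9 147.2]
[307 230] [540.5 142.3] [534.9 139.3]
[260 226] [540.8  96.7] [535.3  95.8]
[261 123] [444.4  87. ] [443.2  86.5]
[311 124] [441.  129.7] [439.9 127.3]
[313 119] [436.7 130.7] [435.8 128.3]
[319 119] [436.1 135.8] [435.3 133.1]
t 33.6 tcp [498.1  85.2 143.6] rot [ 179.98    0.32 -174.23] j6 -5.2 F [-0.3  0.1 -1.1]
shift m (before twist) [-0.0009 -0.0054  0.0936]
twist -0.0005 or 3.1411
```

The near sole is 4 mm off the edge and the far one touches it. I'll push the near foot plate at its top with closed fingers to tip the bracket, then press it down past the edge.

```bash
python3 -c "
from h import *
go([401,103.6,24],96.4)"; python3 -m jog '[[[0.047,0.0045,0],0,-1],[[0.047,0.0045,0],0,-1],[[0,0,0.05],0,-1],[[0,0,0.04],0,-1],[[0,0,0.03],0,-1],[[0,0,0],0,-1]]'
```

```text
t 33.6 tcp [498.1  85.2 143.6] rot [ 179.98    0.32 -174.23] j6 -5.2 F [-0.3  0.1 -1.1]
shift m (before twist) [0.0954 0.028  0.119 ]
twist -0.011 or 3.1306
time_s: 34.35
ee_pos: [398.1, 84.4, 18.8]
tool_rot: [179.9, -0.4, -174.2]
force: [-1.4, -0.3, 0.4]
finger_gap: -0.0
grip_force: 0.0
```

```bash
python3 -m jog '[[[0,0.012,-0.006],0,-1],[[0,0.008,0],0,-1],[[0,0.006,0],0,-1],[[0,0.005,0],0,-1],[[0,0.005,0],0,-1]]'; python3 -m jog '[[[0,0.005,0],0,-1],[[0,0,0],0,-1]]';cat > b.py <<'E'
from h import *
w=cams.capture("wrist");f=w["frame"].astype(int)
m=(f[:,:,2]>f[:,:,0]+40)&(f[:,:,2]>70)
for r in range(0,384,10): print(r,''.join('#' if m[r,c] else ('-' if f[r,c].max()<45 else '.') for c in range(0,512,6)))
s=cams.capture("scene");f=s["frame"].astype(int);m=(f[:,:,2]>f[:,:,0]+40);u=proj(s,(494,110,20)).astype(int)
for r in range(u[1]-32,u[1]+18): print(r,''.join('#' if m[r,c] else ('-' if f[r,c].max()<50 else '.') for c in range(u[0]-35,u[0]+40)))
E
python3 b.py
```

```text
time_s: 34.98
ee_pos: [398.3, 119.7, 27.8]
tool_rot: [-179.9, 0.0, -174.3]
force: [0.1, -5.1, 3.3]
finger_gap: 0.001
grip_force: 2.4
time_s: 35.22
ee_pos: [398.0, 124.4, 27.8]
tool_rot: [-179.9, 0.0, -174.3]
force: [0.7, -5.8, 4.8]
finger_gap: 0.001
grip_force: 3.0
0 ......................................................................................
10 ......................................................................................
20 ......................................................................................
30 ......................................................................................
40 ......................................................................................
50 ......................................................................................
60 ......................................................................................
70 ......................................................................................
80 ......................................................................................
90 ......................
[... 6003 characters left out ...]
...........................######...........................
209 ............................................###............................
210 ..............................................#............................
211 ...........................................................................
212 ...........................................................................
213 ...........................................................................
214 ...........................................................................
215 ...........................................................................
216 ...........................................................................
```

```bash
python3 -m jog '[[[0,0.004,0.001],0,-1],[[0,0.004,0.001],0,-1],[[0,0,0],0,-1]]'; python3 b.py | tail -32
```

```text
time_s: 35.7
ee_pos: [397.4, 132.9, 25.8]
tool_rot: [-180.0, 0.1, -174.3]
force: [0.4, -2.5, 3.9]
finger_gap: -0.002
grip_force: 2.3
185 ................#..........................................................
186 ................#......#.#.................................................
187 ................#......#####...............................................
188 ................##.....#####...............................................
189 ...............###...########..............................................
190 ................#############..............................................
191 ..................#########................................................
192 ...................##########..............................................
193 ...................#############...........................................
194 ...................###############.........................................
195 ......................###############......................................
196 ........................################............#......................
197 ...
[... 892 characters left out ...]
............................................................
209 ...........................................................................
210 ...........................................................................
211 ...........................................................................
212 ...........................................................................
213 ...........................................................................
214 ...........................................................................
215 ...........................................................................
216 ...........................................................................
```

It is tipping: the bar rose about 6 px in the scene while the feet stayed put. I'll carry on.

```bash
python3 -m jog '[[[0,0.004,0.002],0,-1],[[0,0.003,0.003],0,-1],[[0,0,0],0,-1]]'; python3 b.py | tail -32|head -26
```

```text
time_s: 36.17
ee_pos: [395.6, 140.2, 20.1]
tool_rot: [180.0, -0.0, -174.2]
force: [0.5, -0.1, 1.8]
finger_gap: -0.001
grip_force: 1.0
185 .................#....#####................................................
186 .................#....######...............................................
187 ................##...###########...........................................
188 ................##...##############........................................
189 ...............####..################......................................
190 ................#######....############....................................
191 ...................#####....###############................................
192 ......................##........##############.............................
193 ........................###.......##############...........................
194 ..........................#..........##############........................
195 ........................................############.......................
196 ..........................................############.....................
197 ..
[... 413 characters left out ...]
...................................##..#####...###..........
203 ...................................................########...###..........
204 .....................................................######...##...........
205 ........................................................########...........
206 ..........................................................#####............
207 .............................................................##............
208 ...........................................................................
209 ...........................................................................
210 ...........................................................................
```

```bash
python3 -m jog '[[[0,0.003,0.003],0,-1],[[0,0.003,0.003],0,-1],[[0,0,0.003],0,-1],[[0,0,0],0,-1]]'; python3 b.py | tail -42|head -34
```

```text
time_s: 36.78
ee_pos: [394.9, 145.9, 11.1]
tool_rot: [180.0, -0.0, -174.2]
force: [-0.1, -0.4, 0.2]
finger_gap: 0.001
grip_force: 0.0
175 ...........................................................................
176 ...........................................................................
177 ...........................................................................
178 ...........................................................................
179 ..........................####.............................................
180 .........................########..........................................
181 .........................##########........................................
182 ..........................############.....................................
183 ..........................#.#############..................................
184 .........................###################...............................
185 ..................#.......####################.............................
186 .................##.......###...#################..........................
187 ..
[... 1053 characters left out ...]
...................................####.######..............
201 ...................................................##..########............
202 ..................................................###.############.........
203 ...................................................#########..####.........
204 ......................................................######..###..........
205 ........................................................########...........
206 ...........................................................#####...........
207 ..............................................................#............
208 ...........................................................................
```

The bracket is upright. I'll withdraw upward, locate the bar and re-grip it deeper this time.

```bash
python3 -m jog '[[[0,0,-0.05],0,-1],[[0,0,-0.06],0,-1],[[0,0,-0.06],0,-0.2],[[-0.05,0,-0.03],0,-0.2],[[-0.04,0,0],0,-0.2],[[0,0,0],0,-0.2]]' | sed -n 2p
python3 - <<'E'
from h import *
w=cams.capture("wrist");f=w["frame"].astype(int);save(w,"w20.png")
m=((f[:,:,2]>f[:,:,0]+40)&(f[:,:,2]>80)).astype(np.uint8);m[:,:120]=0
n,l,s,c=cv2.connectedComponentsWithStats(m)
for i in range(1,n):
    if s[i,4]<150: continue
    print("--",s[i,4])
    cn,_=cv2.findContours((l==i).astype(np.uint8),0,2);h=cv2.approxPolyDP(max(cn,key=len),3,True)[:,0]
    for p in h: print(p,onz(w,p,74).round(1)[:2],onz(w,p,10).round(1)[:2])
print([(r["conf"],onz(w,r["point"],64).round(1)) for r in cams.place_of("wrist","bracket_bar")])
go([494,150,70],95.8)
E
```

```text
ee_pos: [487.4, 154.9, 211.4]
-- 5169
[238  55] [378.9 131.8] [372.6 128.4]
[234  56] [380.  128.5] [373.9 124.4]
[239 191] [498.  142.9] [519.2 142.1]
[235 252] [564.4 144.5] [600.8 144. ]
[237 258] [571.2 147.1] [609.1 147.3]
[260 259] [570. 171.] [607.7 176.7]
[259 140] [447.6 156.8] [457.1 159.2]
[260 119] [428.9 155.7] [434.2 157.9]
[264 117] [426.9 159.1] [431.6 162. ]
[265  56] [377.4 154.3] [370.8 156.2]
[(0.85, array([491.3, 152.1,  64. ]))]
t 37.725 tcp [484.1 154.7 210.7] rot [-1.7999e+02 -1.4000e-01 -1.7427e+02] j6 2.9 F [ 0.2 -0.6 -0.2]
shift m (before twist) [-0.0097 -0.0057  0.1407]
twist -0.0012 or 3.1404
```

```bash
python3 -m jog '[[[-0.006,-0.003,0.05],0,-0.2],[[0,0,0.06],0,-0.2],[[0,0,0.025],0,-0.2],[[0,0,0.012],0,-0.2],[[0,0,0],0,-0.2],[[0,0,0],0,-1],[[0,0,0],0,-1],[[0,0,0],0,-1]]' 90; python3 -m jog '[[[0,0,0],0,-1],[[0,0,-0.004],0,-1],[[0,0,-0.004],0,-1],[[0,0,-0.003],0,-1]]'; python3 -c "
from h import *
go([477,194.5,66],95.8);print(ctrl.state()['ft_torque'])"
```

```text
time_s: 38.72
ee_pos: [492.0, 152.5, 66.1]
tool_rot: [-180.0, 0.1, -174.3]
force: [-2.3, -1.9, 6.1]
finger_gap: 0.2
grip_force: 88.8
time_s: 39.22
ee_pos: [491.1, 152.6, 75.6]
tool_rot: [-180.0, -0.0, -174.3]
force: [-0.3, 1.0, -3.6]
finger_gap: 0.197
grip_force: 88.4
t 39.225 tcp [491.1 152.6  75.6] rot [-1.8000e+02 -1.0000e-02 -1.7425e+02] j6 2.6 F [-0.3  1.  -3.6]
shift m (before twist) [0.0098 0.0431 0.0096]
twist -0.0009 or 3.1407
[ 0.01715094 -0.02193181  0.02752849]
```

```bash
python3 -m jog '[[[0.001,0.004,0],0,-1],[[0.002,0.008,0],0,-1],[[0.002,0.01,0],0,-1],[[0.002,0.01,0],0,-1],[[0.002,0.008,0],0,-1],[[0.001,0.003,0.002],0,-1],[[0,0,0.005],0,-1],[[0,0,0.002],0,-1]]' | grep -E "pos|force|gap";python3 -m jog '[[[0,0,0.001],0,-1],[[0,0,0],0,-1]]'
```

```text
ee_pos: [476.6, 194.0, 66.1]
force: [-5.4, -2.9, 11.2]
finger_gap: 0.195
grip_force: 90.1
time_s: 40.48
ee_pos: [476.6, 193.9, 66.1]
tool_rot: [-180.0, -0.0, -174.3]
force: [-4.3, -1.8, 4.4]
finger_gap: 0.2
grip_force: 89.4
```

```bash
python3 -m jog '[[[0,0,0],0,0],[[0,0,0],0,0],[[0,0,0],0,0],[[0,0,-0.03],0,0],[[0,0,-0.06],0,0],[[0,0,-0.06],0,0],[[0,0,-0.06],0,0],[[0,0,0],0,0]]' 40
python3 - <<'E'
from h import *
w=cams.capture("wrist")
print([(n,[(round(r["conf"],2),onz(w,r["point"],z).round(1)) for r in cams.place_of("wrist",n)]) for n,z in(("bracket_bar",64),("bracket",4),("dish",4),("mat_top",4))])
go([510,-228,280],2.6)
E
python3 b.py|tail -50|head -1
```

```text
time_s: 41.48
ee_pos: [479.7, 195.0, 281.0]
tool_rot: [179.9, 0.6, -174.3]
force: [-0.1, -0.7, -1.7]
finger_gap: 0.499
grip_force: 0.0
[('bracket_bar', [(0.92, array([477.4, 196.2,  64. ])), (0.47, array([437.3, 295.6,  64. ]))]), ('bracket', [(0.78, array([472.9, 194.4,   4. ])), (0.2, array([704.8,   5.3,   4. ]))]), ('dish', [(0.97, array([433.4, 312.7,   4. ]))]), ('mat_top', [(0.59, array([470., 250.,   4.]))])]
t 41.725 tcp [476.1 194.1 273.8] rot [-1.7997e+02 -1.7000e-01 -1.7426e+02] j6 7.5 F [-1.2 -0.1  0.4]
shift m (before twist) [ 0.0085 -0.4234 -0.006 ]
twist -1.516 or 1.6256
167 ...........................................................................
```

The bracket stands on the free half: bar at (477,196), feet at (473,194). The dish is unmoved at (433,313). Now to the cap.

```bash
python3 -m jog '[[[0.001,-0.053,0],0,0],[[0.001,-0.053,0],0,0],[[0.001,-0.053,0],0,0],[[0.001,-0.053,0],0,0],[[0.001,-0.053,0],0,0],[[0.001,-0.053,0],0,0],[[0.001,-0.053,0],0,0],[[0.001,-0.053,0],0,0]]'|sed -n 2p; python3 -m jog '[[[0,0,0],0.18,0],[[0,0,0],0.18,0],[[0,0,0],0.18,0],[[0,0,0],0.18,0],[[0,0,0],0.18,0],[[0,0,0],0.18,0],[[0,0,0],0.18,0],[[0,0,0],0.18,0]]'|sed -n 2p;  python3 -m jog '[[[0,0,0],0.18,0],[[0,0,0],0,0]]'
python3 - <<'E'
from h import *
w=cams.capture("wrist");f=w["frame"].astype(int)
print([(round(r["conf"],2),np.round(r["point"]),onz(w,r["point"],195).round(1)) for r in cams.place_of("wrist","cap_grip")])
m=((f.min(2)>150)&(f.max(2)-f.min(2)<50)).astype(np.uint8)
n,l,s,c=cv2.connectedComponentsWithStats(m)
for i in range(1,n):
    if s[i,4]>300: print(s[i],onz(w,c[i],190).round(1))
go([505,-228,195],2.6)
E
```

```text
ee_pos: [510.9, -229.9, 274.5]
ee_pos: [511.0, -228.1, 274.3]
time_s: 44.08
ee_pos: [511.0, -228.2, 274.5]
tool_rot: [-179.9, -0.1, 93.0]
force: [-0.5, -0.1, -0.2]
finger_gap: 0.5
grip_force: 0.0
[(0.86, array([459., 162.]), array([ 661.4, -188. ,  195. ])), (0.61, array([ 52., 189.]), array([ 358.4, -225.2,  195. ])), (0.57, array([245., 203.]), array([ 505.3, -228.5,  195. ]))]
[   22     0   490   380 66797] [ 568.4 -172.8  190. ]
[323  74  23  24 449] [ 563.4 -139.9  190. ]
[ 220   85   54  203 7448] [ 505.4 -213.6  190. ]
[   0  181   82  203 8415] [ 318.6 -324.7  190. ]
[ 119  184   35   94 1388] [ 420.3 -252.   190. ]
[182 241  24  47 502] [ 464.8 -286.6  190. ]
[299 241  24  47 510] [ 563.1 -281.7  190. ]
[ 198  308   50   44 1367] [ 486.6 -353.7  190. ]
[256 309  29  21 403] [ 533.6 -339.3  190. ]
[351 349  32  35 663] [ 626.2 -396.4  190. ]
t 44.175 tcp [ 511.2 -228.2  274.8] rot [-1.7994e+02 -4.0000e-02  9.3110e+01] j6 54.6 F [ 0.4 -0.  -0.4]
shift m (before twist) [ 0.0005 -0.0061  0.0798]
twist 0.0088 or -3.1328
```

```bash
python3 -m jog '[[[0,-0.006,0.03],0.009,0],[[0,0,0.03],0,0],[[0,0,0.014],0,0],[[0,0,0.004],0,0],[[0,0,0],0,0],[[0,0,0],0,0]]' 50
```

```text
time_s: 44.92
ee_pos: [506.0, -229.1, 198.6]
tool_rot: [179.9, 0.1, 92.4]
force: [0.9, 0.2, 0.1]
finger_gap: 0.505
grip_force: 0.0
```

```bash
python3 -m jog '[[[0,0,0.002],0,0],[[0,0,0],0,-1],[[0,0,0],0,-1],[[0,0,0],0,-1],[[0,0,0],0,-1]]' 50; python3 -m jog '[[[0,0,-0.002],0,-1],[[0,0,-0.002],0,-1],[[0,0,-0.004],0,-1],[[0,0,-0.004],0,-1]]';  python3 -c "
from h import *
print(ctrl.state()['ft_torque'])"
```

```text
time_s: 45.55
ee_pos: [505.5, -228.7, 195.8]
tool_rot: [180.0, 0.0, 92.4]
force: [-0.0, 0.4, 2.6]
finger_gap: 0.147
grip_force: 50.7
time_s: 46.05
ee_pos: [505.3, -228.7, 207.7]
tool_rot: [-180.0, 0.0, 92.4]
force: [0.3, 0.1, -1.0]
finger_gap: 0.144
grip_force: 50.3
[ 0.01842099  0.00100956 -0.00751957]
```

```bash
python3 -m jog '[[[0,0,-0.006],0,-1],[[0,0,-0.008],0,-1],[[0,0,-0.01],0,-1],[[0,0,-0.012],0,-1],[[0,0,-0.013],0,-1],[[0,0,-0.013],0,-1],[[0,0,-0.012],0,-1],[[0,0,-0.009],0,-1]]'; python3 -m jog '[[[0,0,-0.004],0,-1],[[0,0,-0.002],0,-1],[[0,0,0],0,-1],[[0,0,0],0,-1]]'
python3 - <<'E'
from h import *
s=cams.capture("scene");t=cams.capture("top")
for k in("cap_grip","cap","bracket","bracket_bar","dish","cells"):
    for n,c in(("scene",s),("top",t)): print(k,n,[(np.round(r["point"],1).tolist(),round(r["conf"],2)) for r in cams.place_of(n,k)][:6])
print([proj(s,X).round(1).tolist() for X in((505,-228,296),(505,-228,255),(477,196,64),(477,196,4),(433,312,4))])
f=s["frame"].astype(int);u=proj(s,(505,-228,280)).astype(int)
m=(f.min(2)>140)&(f.max(2)-f.min(2)<45)
for r in range(u[1]-15,u[1]+30): print(r,''.join('#' if m[r,c] else '.' for c in range(u[0]-35,u[0]+35)))
f=s["frame"].astype(int);m=(f[:,:,2]>f[:,:,0]+40);u=proj(s,(477,196,30)).astype(int)
for r in range(u[1]-20,u[1]+18): print(r,''.join('#' if m[r,c] else ('-' if f[r,c].max()<50 else '.') for c in range(u[0]-30,u[0]+35)))
E
```

```text
time_s: 47.05
ee_pos: [505.5, -228.8, 291.5]
tool_rot: [180.0, 0.0, 92.4]
force: [0.8, -0.2, -1.9]
finger_gap: 0.148
grip_force: 50.3
time_s: 47.55
ee_pos: [505.2, -228.6, 296.1]
tool_rot: [-180.0, -0.0, 92.4]
force: [-0.1, -0.1, -1.2]
finger_gap: 0.146
grip_force: 50.3
cap_grip scene [([149.7, 228.4], 0.88), ([207.0, 324.5], 0.71), ([265.1, 276.9], 0.69), ([204.9, 200.8], 0.68), ([200.1, 209.5], 0.45)]
cap_grip top [([319.7, 274.2], 0.78), ([377.3, 252.6], 0.62), ([371.4, 145.4], 0.54), ([97.9, 228.7], 0.25)]
cap scene [([131.0, 275.9], 0.96), ([210.3, 330.6], 0.87), ([200.8, 209.4], 0.84), ([265.9, 287.6], 0.78), ([150.9, 235.3], 0.54), ([202.6, 201.2], 0.41)]
cap top [([375.0, 251.7], 0.93), ([297.8, 129.5], 0.8), ([321.0, 273.5], 0.49)]
bracket scene [([257.3, 187.8], 0.84)]
bracket top [([190.0, 215.6], 0.87), ([245.5, 228.4], 0.35)]
bracket_bar scene [([255.5, 179.4], 0.97), ([205.8, 254.6], 0.53), ([204.1, 197.8], 0.29)]
bracket_bar top [([186.2, 209.7], 0.96), ([191.8, 216.0], 0.38)]
dish scene [([266.0, 173.4], 0.59), ([205.4, 250.9], 0.3)]
dish top []
cells scene [([204.7, 
[... 5487 characters left out ...]

193 ........................................###..#####...............
194 ........................................###..########............
195 ........................................###.###########..........
196 ..........................................########..###..........
197 ...........................................#######..###..........
198 ..............................................########...........
199 ................................................######...........
200 ...................................................##............
201 .................................................................
202 .................................................................
```

The cap is held where expected: its origin is seen at (200.8,209.4) against a predicted (201.6,208.9). That puts the plug ends about 84 mm above the lid. The bracket stands upright on the mat. Handing in.

```bash
python3 -c "
from h import *
print(order.close_job())"
```

```text
the job is handed in; nothing more can be done
None
```

The job was handed in at about 48 s with the bracket standing lengthwise on the mat's free half and the white cap held still and level, its plugs about 84 mm above the cells, but on the way I dropped the bracket onto the mat and had to tip it upright against the mat's edge; nothing else appeared to have moved.

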